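Alloy check on a clamped brass valve

TASK

Take the yellow alloy tester out of its dock and press its sprung copper nose squarely onto the white spot in the middle of the end face of the valve with the blue handle, until the nose is more than half way in; hold it there, still and without leaning hard (never over 25 N), for two seconds. Then stand the tester upright in its dock again and let go. Do not touch the red-handled valve or its stand, and leave the other stock where it is.

Things in the scene. Friction and masses are not known exactly. Their poses are not given: they have to be found in the camera images.
- tester: yellow hand-held wand, 138 mm long, 0.3 kg, nose down in its dock. Origin: nose tip when out; z runs up the wand. Copper nose 22 mm diameter; dark barrel 30 mm diameter, z 10 to 45 mm; black rubber collar 60 mm diameter, z 45 to 53 mm; yellow handle z 53 to 138 mm, 36 mm along x, 30 mm along y: grip near z = 110 mm
- nose_tip (a point): centre of the flat end of the tester's copper nose (moves with the nose)
- nose (a joint): how far the sprung nose is pushed into the tester, m: 0 = fully out, 0.006 = fully in; starts to move at about 3 N, fully in at about 8 N
- dock: black fixed round socket on a 100 x 100 x 10 mm grey base, 68 mm outside and 44 mm inside diameter, 62 mm high, inner floor 6 mm up. Origin: centre of its underside, on the table. Docked, the tester's rubber collar rests on the socket's rim, so the tester's origin is 17 mm above the dock's
- blue_stand: grey fixed bench stand holding a brass valve with a blue T-handle and a blue band round its end face; base plate 150 x 120 x 12 mm (centred 10 mm behind the origin), side plates to 105 mm, at most 170 mm high. Origin: centre underside, on the table; -x is its front, z up
- blue_clamp: aluminium clamp collar (80 mm diameter) on the blue stand, leaning 35 degrees to the stand's front. Origin: centre of its upper face, 105 mm above the table; z = valve axis, pointing out. The valve's flat brass end face (60 mm diameter, square to z, 23 mm white spot on the axis) stands 12 to 32 mm out along z: it differs each time and must be felt or seen; the clamp's pose does not tell
- red_stand: grey fixed bench stand holding a brass valve with a red T-handle and a red band round its end face; base plate 150 x 120 x 12 mm (centred 10 mm behind the origin), side plates to 105 mm, at most 170 mm high. Origin: centre underside, on the table; -x is its front, z up. Not to be touched.
- bin: bystander: yellow open stock bin with brass fittings, 120 x 160 x 60 mm; origin under its centre
- carton: bystander: closed cardboard carton 130 x 170 x 90 mm; origin under its centre
- loose_valve: bystander: small brass ball valve lying on the table, 74 x 38 x 38 mm, with a yellow lever on top reaching 66 mm along x and 50 mm high; origin under its centre

How it is judged:
On the way, in this order (a step that is already met when the one before it is completed fails the run):
1. the tester has been lifted clear of its dock (distance between tester and dock above 0.09 m), for 0.1 s.
2. the nose is pressed on the blue valve's end face within 8 mm (each way) of its centre, square to within 8 degrees, more than 3 mm in, and held still for 1.5 s (x of nose_tip in the frame of blue_clamp between -0.008 and 0.008 m and y of nose_tip in the frame of blue_clamp between -0.008 and 0.008 m and angle between the z axis of tester and the z axis of blue_clamp, either way round below 0.14 rad and value of joint nose above 0.003 m and contact force between tester and blue_stand above 1.5 N and linear speed of tester below 0.015 m/s), for 1.5 s.
At the end, for the whole second after the job is handed in: the tester stands upright (within 6 degrees) in its dock again, collar down on the rim, let go and at rest; bin, carton and loose valve within 20 mm of where they were (horizontal distance between tester and dock below 0.015 m and z of tester in the frame of dock between 0.012 and 0.022 m and angle between tester's own z axis and vertical below 0.1 rad and linear speed of tester below 0.02 m/s and distance of each of bin, carton, loose_valve from where it was at the start of the episode below 0.02 m); the robot touches nothing.
It fails at once if the tester is pressed on the blue valve with more than 25 N (contact force between tester and blue_stand above 25 N).
It fails at once if the red-handled valve or its stand is touched (contact force between red_stand and anything else above 1 N).
It fails at once if the robot itself pushes on the blue valve or its stand (contact force between blue_stand and the fingers above 10 N or contact force between blue_stand and the arm above 10 N).
It fails at once if a bystander is shoved more than 50 mm (distance of any of bin, carton, loose_valve from where it was at the start of the episode above 0.05 m).
It also fails if it takes over 54 s, if anything falls off the work surface, if the arm or the gripper's body presses on something with over 40 N, if the wrist force passes 120 N, or if a joint passes its speed limit or range.

ROBOT

A 7-joint arm with a two-finger parallel gripper is mounted at the origin on the work surface. World frame = base frame: x ahead of the robot, y to its left, z up, the work surface at z = 0. Lengths are in m, angles in rad, forces in N, time in s.
With the tool pointing down it reaches from about 0.425 to 0.875 m from the base axis. Payload 4.7 kg.
Tool frame: the origin (TCP) lies at the very end of the fingers, on their centre line; the grasp point (between the pads) lies 19 mm behind it; z points along the fingers, y is the direction in which the jaws open and shut (so a half turn about z gives the same grasp; the last joint's range is limited). The gripper opens to 87 mm and grips with 3 to 60 N. Pads are 19 mm wide; open, the fingers measure 117 mm over their backs; the gripper's body (75 mm by 190 mm) begins 51 mm behind the grasp point.
Start: joints at [-1.18, 0.321, -0.07, 1.45, 0.023, 1.371, -0.057], TCP at [0.239, 0.604, 0.223] pointing down, gripper open.
Joint ranges: [-2.86, 2.86], [-0.3, 2.09], [-1.38, 1.24], [0.06, 2.45], [-1.56, 4.7], [0.09, 2.05], [-2.69, 2.69]. Speed limits (rad/s): [2.57, 2.57, 3.14, 3.14, 3.14, 3.14, 3.14].

INTERFACE

Orientations are given as a rotation vector (axis times angle).
In Python, from bench import get_state, get_image, close_job gives the robot as it stands.
- The arm moves only by the tool send_rows, never from a script. Its argument "steps" is a list of rows, each an object with "claw": the finger opening in m, from 0 to 0.087; "offset": the shift along the tool's x, y, z in m, a list of three; "turn": the turn about the tool's z in rad. In form: [{"claw": claw, "offset": [tx, ty, tz], "turn": turn}, ...]. A call has 1 to 12 rows; each row is the pose to reach, as a shift and turn from the pose measured when the call began, along the tool's axes at that moment; what a row does not reach only later rows make up. A row lasts 1/8 s, in which the tool goes at most 62.5 mm and 10.7 degrees, less where a joint would pass 70% of its speed; a pose out of reach is approached as far as the arm can. A call with a gripper value outside its range is refused whole. The fingers move at their own pace and stop on an object; "squeeze" is the grip in N (left out, the last holds). Time passes only in rows, so rows that repeat a pose let the fingers close. It gives the time, the measured TCP pose, the force and the opening at its end, in the units of the state.
- get_state(): the state, without advancing time (a new reading comes with each control period).
- get_image(name): name is "side" or "top" or "wrist"; returns a dict with "pixels" (384x512x3 uint8, blue, green, red), "fx", "fy", "cx", "cy" (pixels), "distortion" ([k1, k2, p1, p2, k3] as OpenCV has them; the pictures are not rectified), "R" (3x3) and "t" (3): a world point X has camera coordinates R X + t. Camera axes: x right, y down, z forward; pixel columns grow to the right and rows downward; lengths in m; the calibration is good to about 2 mm. A picture is of the moment at which its call begins. There is no depth.
- close_job(): hands the job in, once; it reports no verdict.
The state is a dict: "time": time; "joint_positions": joint angles; "qd": joint speeds; "joint_torque": joint torques, N m; "position": TCP position; "tool_rot": TCP orientation; "ft_force": force on the tool from outside, world axes, zero at the start; "torque": the same for the moment, N m; "grip_width": opening from 0.0 (shut) to 1.0 (fully open).
Only numpy, scipy, OpenCV 4.12 (cv2) and the standard library are available. Lean on these libraries where they do the work, as an engineer would, in place of code of your own. Each camera call takes 0.05 s, during which the arm holds its last target. There are 200 camera calls.

## Working session

There is one attempt and no reset: what is moved stays moved. The work goes in short steps, Python scripts to look and compute and a tool call to move; the robot and the scene stay as the last step left them, time stands still between calls to the robot, and variables do not carry over. Pictures are saved under pics/ and viewed, and the job is handed in when it is done.

Besides the shell and the picture viewer there is one more tool, called as name(argument=value, ...), one argument or row to a line, values as JSON. send_rows: Moves the arm, as the interface text tells. Its arguments: {"type":"object","properties":{"steps":{"type":"array","items":{"type":"object","properties":{"claw":{"type":"number"},"offset":{"type":"array","items":{"type":"number"}},"turn":{"type":"number"}}}},"squeeze":{"type":"number"}},"required":["steps"]}

```bash
mkdir -p pics; ls; python3 - <<'E'
from bench import *
import cv2
print(get_state())
for n in("side","top","wrist"):
    d=get_image(n);cv2.imwrite(f"pics/{n}0.png",d["pixels"])
    print(n,{k:v for k,v in d.items() if k!="pixels"})
E
```

```text
pics
{'time': 0.0, 'joint_positions': array([-1.17990403,  0.32181374, -0.07008881,  1.45165031,  0.02260223,
        1.37081795, -0.05687138]), 'qd': array([-9.96321323e-05,  6.82305040e-04,  3.42137673e-04,  1.79117512e-04,
       -3.49860482e-04,  9.00178031e-04, -2.17162187e-04]), 'joint_torque': array([ 3.63611298e-04, -4.91290569e+01, -4.03707353e-01, -3.12532532e+01,
       -6.38120086e-02,  4.37305472e-02,  1.70811836e-04]), 'position': array([0.23900329, 0.60387237, 0.22147997]), 'tool_rot': array([-5.88223249e-01, -3.08576853e+00,  2.96020888e-03]), 'ft_force': array([0.13700683, 0.23228488, 0.12012473]), 'torque': array([0.03274743, 0.0194896 , 0.02370202]), 'grip_width': 0.9984869025045376}
side {'fx': 413.93504080311794, 'fy': 413.93504080311794, 'cx': 252.58886037326465, 'cy': 194.23914270136473, 'distortion': array([-0.0440081,  0.       ,  0.       ,  0.       ,  0.       ]), 'R': array([[ 0.90014255, -0.43531542,  0.01561611],
       [-0.26901183, -0.58374263, -0.76607909],
       [ 0.34260184,  0.68537947, -0.64255658]]), 't': array([-0.52088871,  0.22019873,  0.68975517])}
top {'fx': 377.10408625840074, 'fy': 377.10408625840074, 'cx': 252.2949416922762, 'cy': 194.54821032304835, 'distortion': array([-0.10599746,  0.        ,  0.        ,  0.        ,  0.        ]), 'R': array([[-0.02873671, -0.99922674, -0.02683512],
       [-0.99788316,  0.03024421, -0.05757158],
       [ 0.05833867,  0.0251239 , -0.99798066]]), 't': array([0.00569977, 0.56956243, 1.01970216])}
wrist {'fx': 322.1730553370658, 'fy': 322.1730553370658, 'cx': 256.07323476512744, 'cy': 191.119461164126, 'distortion': array([-0.08940292,  0.        ,  0.        ,  0.        ,  0.        ]), 'R': array([[ 0.36844658,  0.92964788, -0.0013913 ],
       [ 0.8858813 , -0.35064602,  0.30374609],
       [ 0.28188905, -0.11314673, -0.952752  ]]), 't': array([-0.64958994, -0.03738808,  0.3908001 ])}
```

View pics/side0.png

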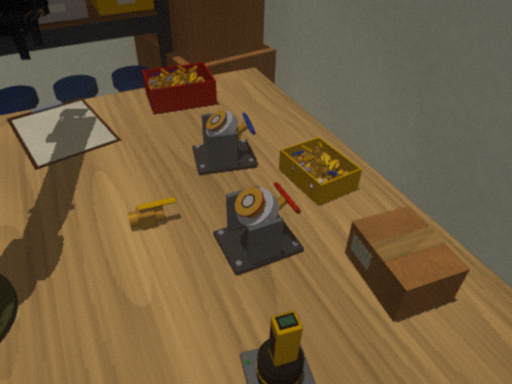

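View pics/top0.png

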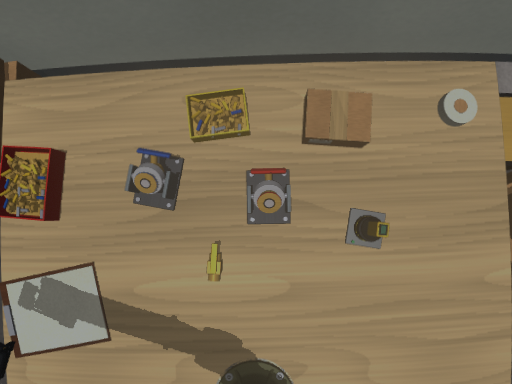

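View pics/wrist0.png

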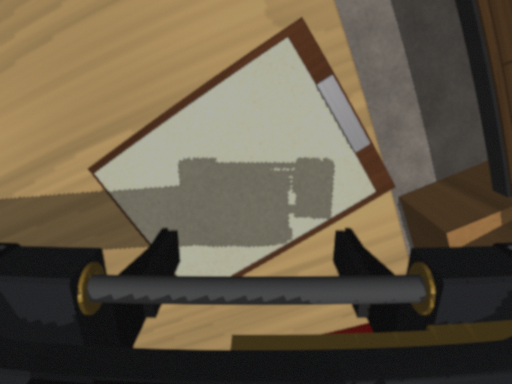

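```bash
python3 - <<'E'
import cv2,numpy as np
s=cv2.imread("pics/side0.png");t=cv2.imread("pics/top0.png")
c=lambda im,x,y,w,h,k:cv2.resize(im[y:y+h,x:x+w],None,fx=k,fy=k,interpolation=cv2.INTER_CUBIC)
a=c(s,185,100,80,80,5);b=c(t,115,140,80,80,5)
cv2.imwrite("pics/z1.png",np.hstack([a,b]))
a=c(s,235,300,80,80,5);b=c(t,335,190,80,80,5)
cv2.imwrite("pics/z2.png",np.hstack([a,b]))
E
```

```text
(no output)
```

View pics/z1.png

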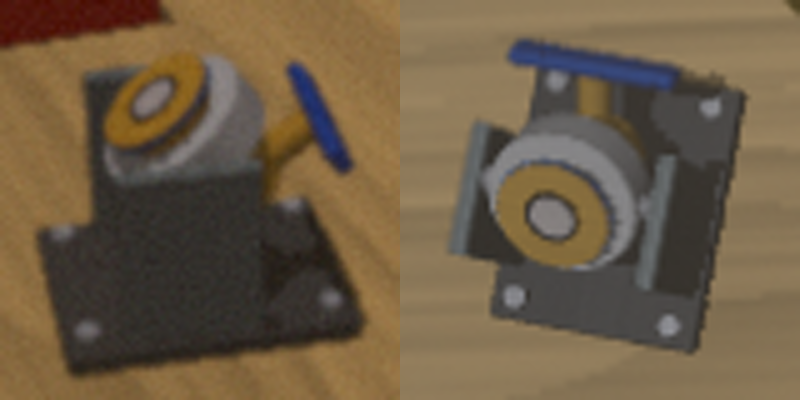

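View pics/z2.png

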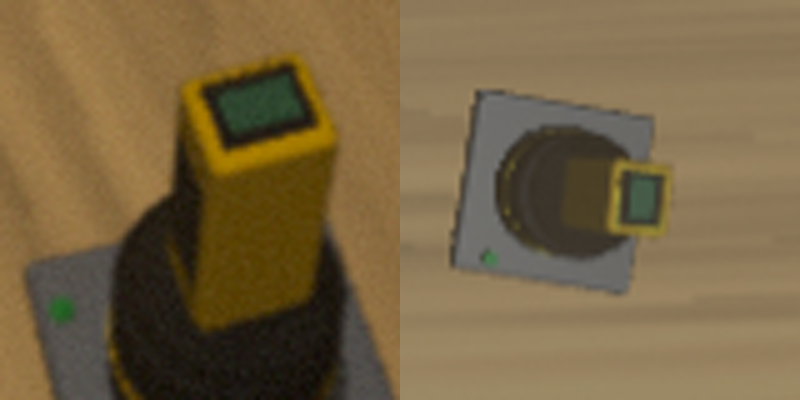

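```bash
cat > h.py <<'E'
import numpy as np, cv2
from bench import get_state,get_image
from scipy.spatial.transform import Rotation as Ro
def ray(d,p):
    K=np.array([[d["fx"],0,d["cx"]],[0,d["fy"],d["cy"]],[0,0,1]])
    u=cv2.undistortPoints(np.array([[p]],float),K,d["distortion"]).ravel()
    R=d["R"];v=R.T@np.array([u[0],u[1],1]);return -R.T@d["t"],v/np.linalg.norm(v)
def plane(d,p,z):
    o,v=ray(d,p);return o+v*(z-o[2])/v[2]
def tri(a,p,b,q):
    o1,v1=ray(a,p);o2,v2=ray(b,q)
    k=np.linalg.lstsq(np.c_[v1,-v2],o2-o1,rcond=None)[0]
    A=o1+k[0]*v1;B=o2+k[1]*v2;return (A+B)/2,np.linalg.norm(A-B)
def proj(d,X):
    K=np.array([[d["fx"],0,d["cx"]],[0,d["fy"],d["cy"]],[0,0,1]])
    return cv2.projectPoints(np.atleast_2d(np.array(X,float)),cv2.Rodrigues(d["R"])[0],d["t"],K,d["distortion"])[0][:,0]
def tool():
    s=get_state();return np.array(s["position"]),Ro.from_rotvec(s["tool_rot"]).as_matrix(),s
E
python3 - <<'E'
from h import *
np.set_printoptions(precision=4,suppress=True)
S=get_image("side");T=get_image("top")
print("spot",tri(S,(215.6,119.6),T,(145,183.2)))
tt=tri(S,(287,322.9),T,(382.8,229.3));print("tester top",tt)
f=lambda x,y,z:plane(T,(115+(x-400)/5,140+y/5),z)
b=np.array([f(513,297,13),f(668,325,13),f(710,107,13),f(556,80,13)]);print("bolts",b.mean(0));
v=(b[2]+b[3]-b[0]-b[1])/2;w=(b[0]+b[3]-b[1]-b[2])/2;print(v,w,np.degrees([np.arctan2(v[1],v[0]),np.arctan2(-w[0],w[1])]))
g=lambda x,y:plane(T,(335+(x-400)/5,190+y/5),10)
c=np.array([g(478,90),g(653,117),g(628,293),g(453,267)]);print("dock",c.mean(0))
for i in range(4):
    e=c[(i+1)%4]-c[i];print(np.linalg.norm(e),np.degrees(np.arctan2(e[1],e[0])))
g=lambda x,y:plane(T,(335+(x-400)/5,190+y/5),.155)
c=np.array([g(615,158),g(672,165),g(663,235),g(607,228)]);print("top quad",c.mean(0))
for i in range(4):
    e=c[(i+1)%4]-c[i];print(np.linalg.norm(e),np.degrees(np.arctan2(e[1],e[0])))
p,R,s=tool();print(p,R)
E
```

```text
spot (array([0.6011, 0.2568, 0.1158]), np.float64(0.0010011722411520318))
tester top (array([ 0.469 , -0.3233,  0.1527]), np.float64(0.00018286849785804755))
bolts [-0.7405 -3.3912 13.    ]
[-1.401  0.297  0.   ] [-0.2123 -1.0162  0.    ] [168.0304 168.2007]
dock [ 0.8698  2.4038 10.    ]
0.8513149135411868 79.49255914607066
0.8446054185178 -10.59895849878082
0.8473209673057756 -100.3718379497299
0.8466138470811733 169.67171545397383
top quad [ 0.4692 -0.3227  0.155 ]
0.027799957052683413 -98.82409863649808
0.033577930660274743 170.11796214238865
0.027276246458520954 80.95725056682396
0.03346825394731268 -8.988541405268554
[0.2391 0.6042 0.222 ] [[-0.9299  0.3679 -0.0002]
 [ 0.3679  0.9299 -0.0008]
 [-0.0001 -0.0009 -1.    ]]
```

```bash
cat >> h.py <<'E'
def off(X,yaw=None):
    "tool-frame offset to world TCP X; yaw = wanted world heading of tool x, deg"
    p,R,s=tool();o=R.T@(np.array(X)-p)
    h=np.degrees(np.arctan2(R[1,0],R[0,0]));t=0 if yaw is None else -np.radians((yaw-h+180)%360-180)
    print("off",np.round(o,4),"turn",round(t,3));return o,t
E
python3 - <<'E'
from h import *
np.set_printoptions(precision=4,suppress=True)
T=get_image("top")
f=lambda x,y,z:plane(T,(115+(x-400)/5,140+y/5),z)
b=np.array([f(513,297,.013),f(668,325,.013),f(710,107,.013),f(556,80,.013)]);print("bolts",b.mean(0));
v=(b[2]+b[3]-b[0]-b[1])/2;print(v,np.degrees(np.arctan2(v[1],v[0])))
g=lambda x,y:plane(T,(335+(x-400)/5,190+y/5),.01)
c=np.array([g(478,90),g(653,117),g(628,293),g(453,267)]);print("dock",c.mean(0))
off([.46,.2,.28]);off([.46,-.1,.28],170.5);off([.469,-.3232,.25],170.5)
E
```

```text
bolts [0.6175 0.2541 0.013 ]
[ 0.1216 -0.0258  0.    ] -11.96964776425262
dock [ 0.4671 -0.321   0.01  ]
off [-0.3541 -0.2946 -0.0576] turn 0
off [-0.4645 -0.5736 -0.0574] turn -0.211
off [-0.555  -0.7778 -0.0273] turn -0.211
```

send_rows(
  steps=[
    {"claw": 0.087,"offset": [-0.05,-0.04,-0.058],"turn": 0},
    {"claw": 0.087,"offset": [-0.354,-0.295,-0.058],"turn": 0},
    {"claw": 0.087,"offset": [-0.354,-0.295,-0.058],"turn": 0},
    {"claw": 0.087,"offset": [-0.354,-0.295,-0.058],"turn": 0},
    {"claw": 0.087,"offset": [-0.354,-0.295,-0.058],"turn": 0},
    {"claw": 0.087,"offset": [-0.354,-0.295,-0.058],"turn": 0},
    {"claw": 0.087,"offset": [-0.354,-0.295,-0.058],"turn": 0},
    {"claw": 0.087,"offset": [-0.354,-0.295,-0.058],"turn": 0},
    {"claw": 0.087,"offset": [-0.464,-0.574,-0.057],"turn": -0.1},
    {"claw": 0.087,"offset": [-0.464,-0.574,-0.057],"turn": -0.211},
    {"claw": 0.087,"offset": [-0.464,-0.574,-0.057],"turn": -0.211},
    {"claw": 0.087,"offset": [-0.464,-0.574,-0.057],"turn": -0.211},
  ],
)

```text
time: 1.8
position: [0.4592, -0.0523, 0.28]
tool_rot: [0.26, 3.13, 0.0]
ft_force: [1.3, -0.3, 1.2]
grip_width: 1.001
```

```bash
python3 - <<'E'
from h import *
p,R,s=tool();print(s["time"],p,s["joint_positions"]);off([.468,-.322,.25],170.5)
E
```

```text
1.8 [ 0.45919557 -0.05228027  0.27996393] [-0.52688036 -0.14445655  0.52874234  1.81917655  0.07316526  1.44676016
  1.3935048 ]
off [-0.0531 -0.2646  0.03  ] turn 0.0
```

send_rows(
  steps=[
    {"claw": 0.087,"offset": [-0.0531,-0.2646,0.01],"turn": 0},
    {"claw": 0.087,"offset": [-0.0531,-0.2646,0.03],"turn": 0},
    {"claw": 0.087,"offset": [-0.0531,-0.2646,0.03],"turn": 0},
    {"claw": 0.087,"offset": [-0.0531,-0.2646,0.03],"turn": 0},
    {"claw": 0.087,"offset": [-0.0531,-0.2646,0.03],"turn": 0},
    {"claw": 0.087,"offset": [-0.0531,-0.2646,0.03],"turn": 0},
    {"claw": 0.087,"offset": [-0.0531,-0.2646,0.03],"turn": 0},
  ],
)

```text
time: 2.68
position: [0.4684, -0.3206, 0.2499]
tool_rot: [0.257, 3.13, 0.002]
ft_force: [0.2, 0.1, 0.2]
grip_width: 1.002
```

```bash
python3 - <<'E'
from h import *
p,R,s=tool();print(s["time"],p,s["joint_positions"]);off([.468,-.3225,.108],170.5)
w=get_image("wrist");cv2.imwrite("pics/w1.png",w["pixels"])
print(proj(w,[[.469,-.323,.155]]))
E
```

```text
2.675 [ 0.46842906 -0.3205637   0.24988705] [-0.23480474  0.17119296  0.8934223   1.64735133 -0.13700073  1.38796084
  2.08316928]
off [ 0.0002 -0.0022  0.1419] turn 0.002
[[252.94592572 193.32745579]]
```

View pics/w1.png

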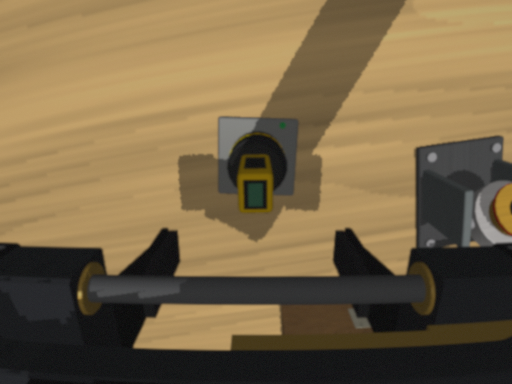

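send_rows(
  squeeze=25,
  steps=[
    {"claw": 0.087,"offset": [0,-0.002,0.05],"turn": 0},
    {"claw": 0.087,"offset": [0,-0.002,0.1],"turn": 0},
    {"claw": 0.087,"offset": [0,-0.002,0.142],"turn": 0},
    {"claw": 0.087,"offset": [0,-0.002,0.142],"turn": 0},
    {"claw": 0.02,"offset": [0,-0.002,0.142],"turn": 0},
    {"claw": 0.02,"offset": [0,-0.002,0.142],"turn": 0},
    {"claw": 0.02,"offset": [0,-0.002,0.142],"turn": 0},
    {"claw": 0.02,"offset": [0,-0.002,0.142],"turn": 0},
    {"claw": 0.02,"offset": [0,-0.002,0.142],"turn": 0},
  ],
)

```text
time: 3.85
position: [0.4687, -0.322, 0.1082]
tool_rot: [0.256, 3.129, 0.002]
ft_force: [0.5, -0.7, -0.1]
grip_width: 0.517
```

send_rows(
  squeeze=25,
  steps=[
    {"claw": 0.02,"offset": [0,0,0],"turn": 0},
    {"claw": 0.02,"offset": [0,0,0],"turn": 0},
    {"claw": 0.02,"offset": [0,0,0],"turn": 0},
    {"claw": 0.02,"offset": [0,0,0],"turn": 0},
  ],
)

```text
time: 4.35
position: [0.4687, -0.322, 0.1082]
tool_rot: [0.256, 3.13, 0.002]
ft_force: [-0.2, 1.3, 0.5]
grip_width: 0.349
```

send_rows(
  squeeze=25,
  steps=[
    {"claw": 0.02,"offset": [0,0,-0.015],"turn": 0},
    {"claw": 0.02,"offset": [0,0,-0.029],"turn": 0},
    {"claw": 0.02,"offset": [0.003,0,-0.029],"turn": 0},
    {"claw": 0.02,"offset": [0.007,0,-0.029],"turn": 0},
    {"claw": 0.02,"offset": [0.015,0,-0.03],"turn": 0},
    {"claw": 0.02,"offset": [0.0235,0,-0.03],"turn": 0},
  ],
)

```text
time: 5.1
position: [0.4471, -0.318, 0.1388]
tool_rot: [0.254, 3.125, 0.002]
ft_force: [4.9, -0.2, -2.0]
grip_width: 0.343
```

```bash
python3 - <<'E'
from h import *
p,R,s=tool();print(s["time"],p,s["ft_force"],s["grip_width"]*87)
d=get_image("side")["pixels"];a=cv2.resize(d[230:384,190:390],None,fx=4,fy=3.9)[:, :800];cv2.imwrite("pics/s2.png",a[:600])
E
```

```text
5.1 [ 0.44711872 -0.3180043   0.13880097] [ 4.87415793 -0.1646151  -2.03045791] 29.84505694790591
```

View pics/s2.png

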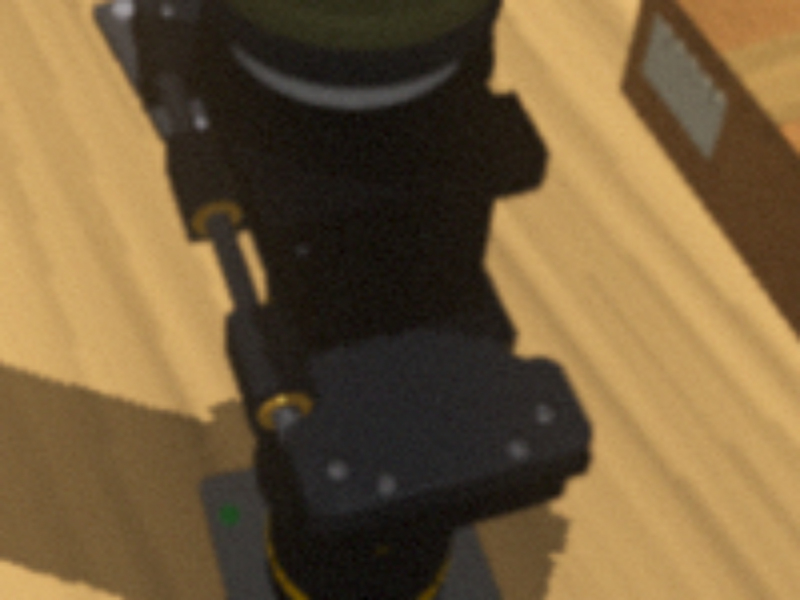

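send_rows(
  squeeze=25,
  steps=[
    {"claw": 0.02,"offset": [0.009,0,0.001],"turn": 0},
    {"claw": 0.02,"offset": [0.018,0,0.0022],"turn": 0},
    {"claw": 0.02,"offset": [0.026,0,0.0042],"turn": 0},
    {"claw": 0.02,"offset": [0.034,0,0.0067],"turn": 0},
    {"claw": 0.02,"offset": [0.039,0,0.0085],"turn": 0},
    {"claw": 0.02,"offset": [0.0433,0,0.0108],"turn": 0},
    {"claw": 0.02,"offset": [0.0433,0,0.0108],"turn": 0},
  ],
)

```text
time: 6.02
position: [0.4024, -0.311, 0.1273]
tool_rot: [0.257, 3.127, 0.003]
ft_force: [3.3, -1.0, 0.8]
grip_width: 0.344
```

```bash
python3 - <<'E'
from h import *
p,R,s=tool();print(s["time"],p,s["ft_force"],s["torque"],s["grip_width"]*87)
w=get_image("wrist");cv2.imwrite("pics/w3.png",w["pixels"])
d=get_image("side")["pixels"];a=cv2.resize(d[230:384,150:350],None,fx=4,fy=3.9);cv2.imwrite("pics/s3.png",a[:600])
E
```

```text
6.025 [ 0.40237651 -0.3109756   0.12729774] [ 3.25036954 -0.95843845  0.75661525] [-0.03111082 -0.84113401 -0.02085388] 29.929796249887993
```

View pics/s3.png

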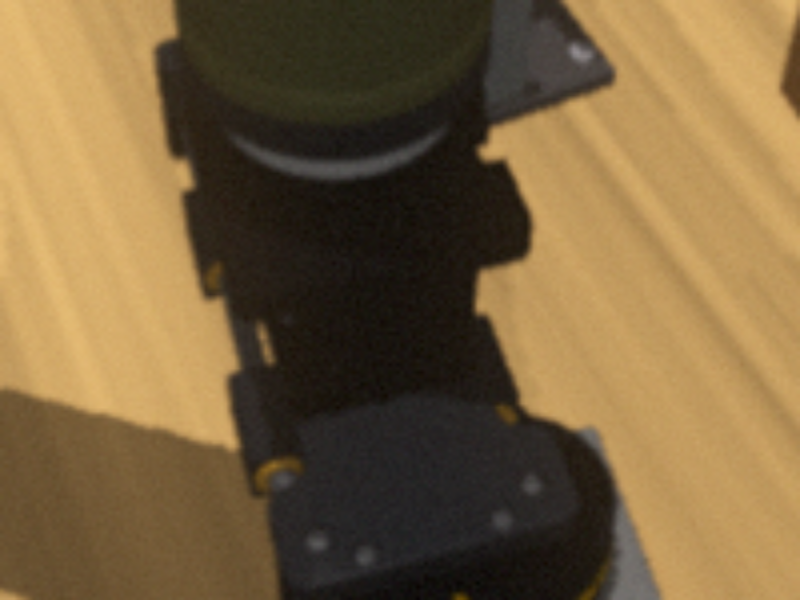

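View pics/w3.png

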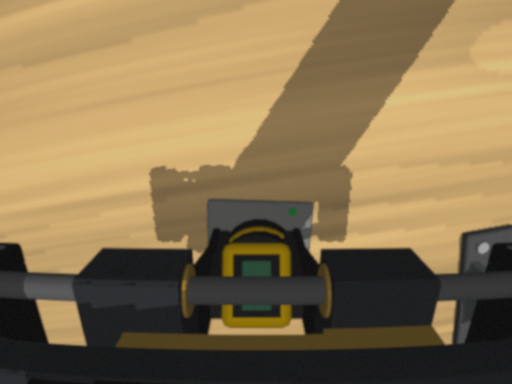

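send_rows(
  squeeze=60,
  steps=[
    {"claw": 0.02,"offset": [0,0,0],"turn": 0},
    {"claw": 0.02,"offset": [0,0,0],"turn": 0},
    {"claw": 0.02,"offset": [0,0,-0.02],"turn": 0},
    {"claw": 0.02,"offset": [0,0,-0.06],"turn": 0},
    {"claw": 0.02,"offset": [0,0,-0.11],"turn": 0},
    {"claw": 0.02,"offset": [0,0,-0.16],"turn": 0},
    {"claw": 0.02,"offset": [0,0,-0.2],"turn": 0},
    {"claw": 0.02,"offset": [0,0,-0.205],"turn": 0},
  ],
)

```text
time: 7.12
position: [0.401, -0.3122, 0.3333]
tool_rot: [0.258, 3.128, 0.001]
ft_force: [-0.3, -0.7, -3.3]
grip_width: 0.342
```

```bash
python3 - <<'E'
from h import *
p,R,s=tool();print(s["time"],p,s["ft_force"],s["torque"],s["grip_width"]*87)
off([.46,0.05,.332]);off([.49,.2,.332])
d=get_image("side")["pixels"];cv2.imwrite("pics/s4.png",d)
d=get_image("top")["pixels"];cv2.imwrite("pics/t4.png",d)
E
```

```text
7.125 [ 0.40101415 -0.31216859  0.33330729] [-0.2788361  -0.65257662 -3.25146541] [-0.01642856  0.04732406 -0.00242189] 29.74136636581118
off [0.0012 0.3669 0.0017] turn 0
off [-0.0039  0.5198  0.0019] turn 0
```

View pics/s4.png

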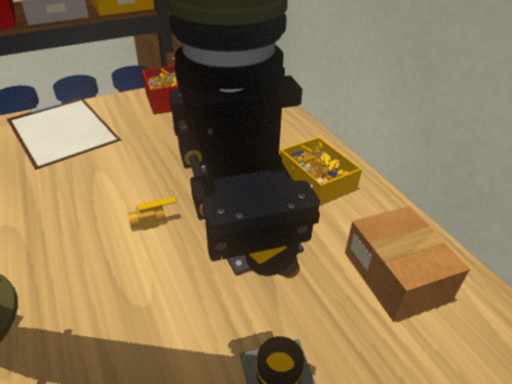

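View pics/t4.png

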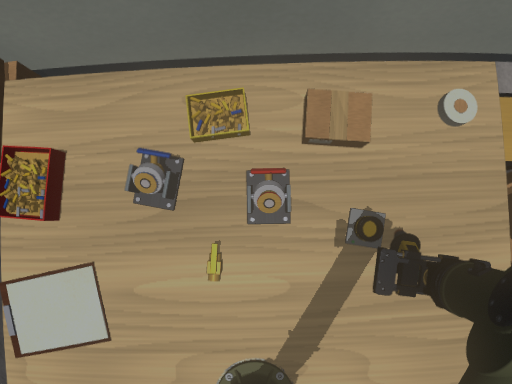

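send_rows(
  squeeze=60,
  steps=[
    {"claw": 0.02,"offset": [0,0.05,0.002],"turn": 0},
    {"claw": 0.02,"offset": [0,0.1,0.002],"turn": 0},
    {"claw": 0.02,"offset": [0,0.15,0.002],"turn": 0},
    {"claw": 0.02,"offset": [0,0.2,0.002],"turn": 0},
    {"claw": 0.02,"offset": [0,0.25,0.002],"turn": 0},
    {"claw": 0.02,"offset": [0,0.3,0.002],"turn": 0},
    {"claw": 0.02,"offset": [0,0.35,0.002],"turn": 0},
    {"claw": 0.02,"offset": [0,0.4,0.002],"turn": 0},
    {"claw": 0.02,"offset": [0,0.45,0.002],"turn": 0},
    {"claw": 0.02,"offset": [0,0.5,0.002],"turn": 0},
    {"claw": 0.02,"offset": [-0.004,0.52,0.002],"turn": 0},
    {"claw": 0.02,"offset": [-0.004,0.52,0.002],"turn": 0},
  ],
)

```text
time: 8.72
position: [0.4886, 0.2016, 0.327]
tool_rot: [-0.254, -3.127, 0.002]
ft_force: [0.3, -0.3, -2.9]
grip_width: 0.343
```

```bash
python3 - <<'E'
from h import *
p,R,s=tool();print(s["time"],p,R,s["ft_force"],s["joint_positions"])
off([.517,.2746,.2196],168)
d=get_image("side")["pixels"];cv2.imwrite("pics/s5.png",d)
w=get_image("wrist")["pixels"];cv2.imwrite("pics/w5.png",w)
d=get_image("top")["pixels"];cv2.imwrite("pics/t5.png",d)
E
```

```text
8.725 [0.48856262 0.20156561 0.32703059] [[-0.98684954  0.16158273 -0.00435967]
 [ 0.16158941  0.98685732 -0.00122403]
 [ 0.00410459 -0.00191241 -0.99998975]] [ 0.26122944 -0.26033978 -2.89294143] [-0.68672639  0.02898888  0.25284798  1.58457201 -0.00797909  1.53342456
  0.97484984]
off [-0.0167  0.0769  0.1072] turn 0.047
```

View pics/s5.png

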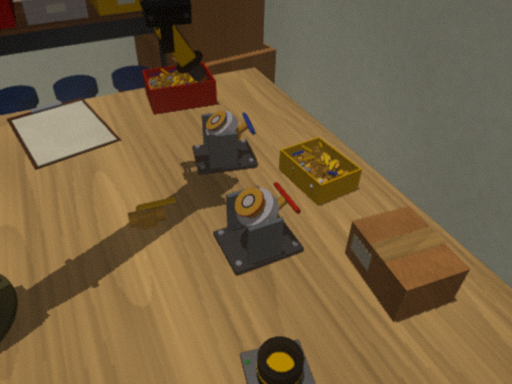

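View pics/w5.png

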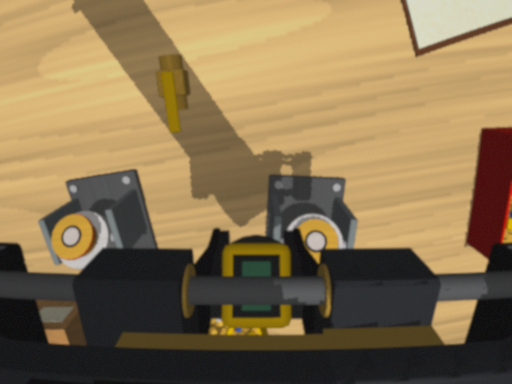

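View pics/t5.png

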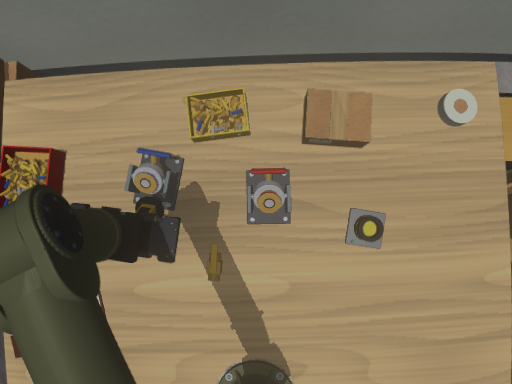

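send_rows(
  squeeze=60,
  steps=[
    {"claw": 0.02,"offset": [-0.017,0.04,0.0],"turn": 0.02},
    {"claw": 0.02,"offset": [-0.017,0.077,0.02],"turn": 0.047},
    {"claw": 0.02,"offset": [-0.017,0.077,0.06],"turn": 0.047},
    {"claw": 0.02,"offset": [-0.017,0.077,0.09],"turn": 0.047},
    {"claw": 0.02,"offset": [-0.017,0.077,0.107],"turn": 0.047},
    {"claw": 0.02,"offset": [-0.017,0.077,0.107],"turn": 0.047},
  ],
)

```text
time: 9.62
position: [0.5185, 0.2706, 0.2214]
tool_rot: [-0.338, -3.121, 0.001]
ft_force: [-0.4, 0.8, -2.1]
grip_width: 0.342
```

```bash
python3 - <<'E'
from h import *
p,R,s=tool();print(s["time"],p,R[:,0],s["ft_force"])
S=get_image("side");T=get_image("top");cv2.imwrite("pics/s6.png",S["pixels"]);cv2.imwrite("pics/t6.png",T["pixels"])
c=lambda im,x,y,w,h,k:cv2.resize(im[y:y+h,x:x+w],None,fx=k,fy=k,interpolation=cv2.INTER_CUBIC)
cv2.imwrite("pics/z6.png",np.hstack([c(S["pixels"],145,40,100,120,4),c(T["pixels"],100,150,100,120,4)]))
E
```

```text
9.625 [0.51851513 0.27063878 0.22141981] [-0.97682908  0.21400509  0.00260224] [-0.37655184  0.7953108  -2.10156851]
```

View pics/z6.png

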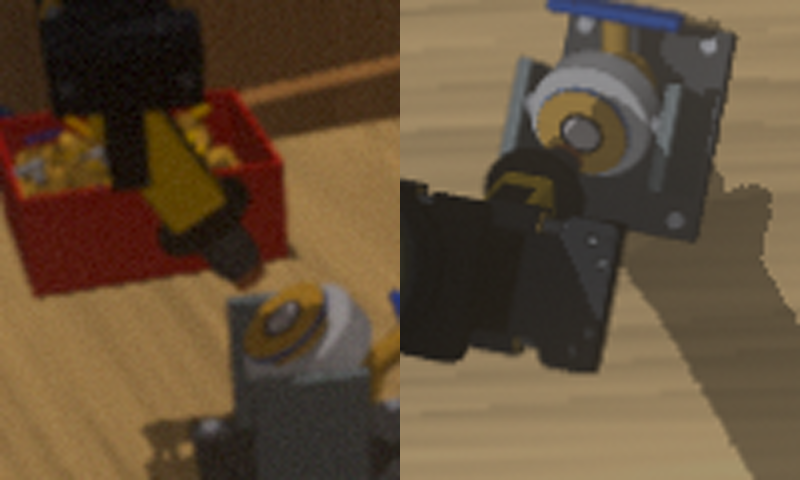

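```bash
python3 - <<'E'
from h import *
p,R,s=tool();S=get_image("side");T=get_image("top")
G=p-.019*R[:,2];x=R[:,0].copy();x[2]=0
for th in(28,32,35,38,42):
    a=np.sin(np.radians(th))*x+np.cos(np.radians(th))*np.array([0,0,1]);n=np.cos(np.radians(th))*x-np.sin(np.radians(th))*np.array([0,0,1])
    q=[G-.110*a,G-.061*a,G-.057*a-.018*n, G+.0*a-.018*n]
    print(th,((proj(S,q)-[145,40])*4).round().tolist(),((proj(T,q[:2])-[100,150])*4+[400,0]).round().tolist())
E
```

```text
28 [[228.0, 282.0], [183.0, 218.0], [206.0, 196.0], [151.0, 115.0]] [[560.0, 178.0], [528.0, 213.0]]
32 [[239.0, 275.0], [189.0, 214.0], [211.0, 191.0], [149.0, 114.0]] [[560.0, 167.0], [528.0, 207.0]]
35 [[247.0, 269.0], [194.0, 211.0], [214.0, 186.0], [148.0, 112.0]] [[560.0, 159.0], [528.0, 202.0]]
38 [[254.0, 263.0], [198.0, 207.0], [217.0, 182.0], [147.0, 111.0]] [[559.0, 151.0], [528.0, 197.0]]
42 [[264.0, 255.0], [203.0, 202.0], [220.0, 176.0], [146.0, 109.0]] [[559.0, 141.0], [527.0, 192.0]]
```

```bash
python3 - <<'E'
import cv2,numpy as np
s=cv2.imread("pics/s6.png");t=cv2.imread("pics/t6.png")
c=lambda im,x,y,w,h,k:cv2.convertScaleAbs(cv2.resize(im[y:y+h,x:x+w],None,fx=k,fy=k,interpolation=cv2.INTER_CUBIC),alpha=1.8,beta=10)
cv2.imwrite("pics/z7.png",np.hstack([c(s,170,60,50,60,10)[:, :],c(t,116,165,30,60,10)]))
E
```

```text
(no output)
```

View pics/z7.png

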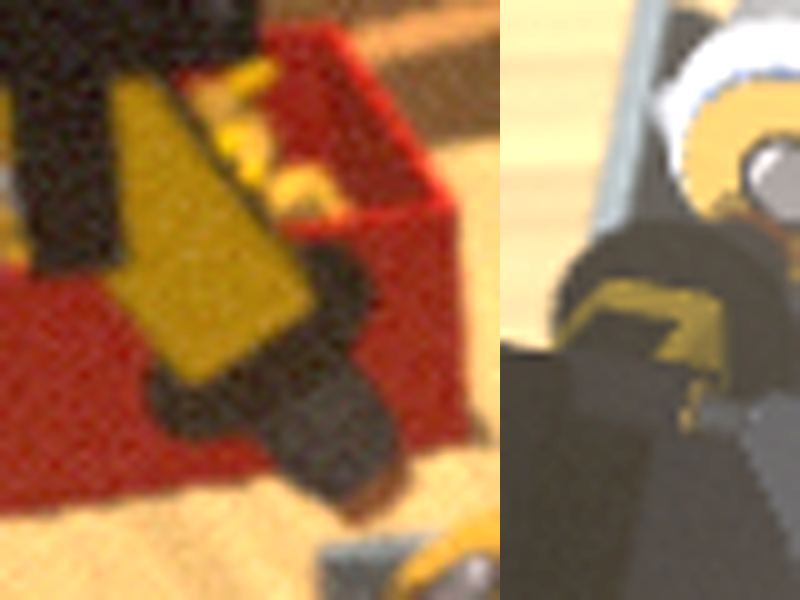

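send_rows(
  squeeze=60,
  steps=[
    {"claw": 0.02,"offset": [0.01,0,-0.03],"turn": 0},
    {"claw": 0.02,"offset": [0.05,0.03,-0.03],"turn": 0},
    {"claw": 0.02,"offset": [0.076,0.08,-0.02],"turn": 0},
    {"claw": 0.02,"offset": [0.076,0.12,0.0],"turn": 0},
    {"claw": 0.02,"offset": [0.076,0.12,0.05],"turn": 0},
    {"claw": 0.02,"offset": [0.076,0.12,0.1],"turn": 0},
    {"claw": 0.02,"offset": [0.076,0.12,0.115],"turn": 0},
    {"claw": 0.02,"offset": [0.076,0.12,0.115],"turn": 0},
  ],
)

```text
time: 10.82
position: [0.4715, 0.406, 0.1097]
tool_rot: [0.336, 3.122, 0.004]
ft_force: [0.5, 0.4, -2.5]
grip_width: 0.343
```

```bash
cat > look.py <<'E'
import sys;from h import *
p,R,s=tool();S=get_image("side");n=sys.argv[1]
print(s["time"],p,R[:2,0],s["ft_force"],s["torque"])
G=p-.019*R[:,2];x=R[:,0].copy();x[2]=0
u,v=proj(S,[G+[0,0,-.045]])[0];u0=int(u)-35;v0=int(v)-30
if len(sys.argv)>2:u0,v0=int(sys.argv[2]),int(sys.argv[3])
for th in(25,30,35,40):
    r=np.radians(th);z=np.array([0,0,1]);a=np.sin(r)*x+np.cos(r)*z;nn=np.cos(r)*x-np.sin(r)*z
    q=proj(S,[G-.110*a,G-.05*a,G-.057*a-.018*nn,G-.018*nn,G-.057*a+.018*nn,G+.018*nn])
    f=lambda i,j:np.degrees(np.arctan2(*(q[i]-q[j])[::-1])).round(1)
    print(th,"tip",((q[0]-[u0,v0])*10).round(),"slopes axis,right,left",f(0,1),f(2,3),f(4,5))
im=S["pixels"][v0:v0+60,u0:u0+75]
print(u0,v0);cv2.imwrite(f"pics/{n}.png",cv2.convertScaleAbs(cv2.resize(im,None,fx=10,fy=10,interpolation=cv2.INTER_CUBIC),alpha=1.8,beta=10))
E
python3 look.py l1
```

```text
10.825 [0.47147092 0.40598087 0.10972953] [-0.97706319  0.2129477 ] [ 0.49261814  0.43670278 -2.50814982] [ 0.04504808  0.05491563 -0.01231374]
25 tip [557. 467.] slopes axis,right,left 54.3 55.0 53.7
30 tip [587. 450.] slopes axis,right,left 49.3 50.0 48.7
35 tip [615. 430.] slopes axis,right,left 44.4 45.0 43.9
40 tip [641. 408.] slopes axis,right,left 39.6 40.2 39.1
113 84
```

View pics/l1.png

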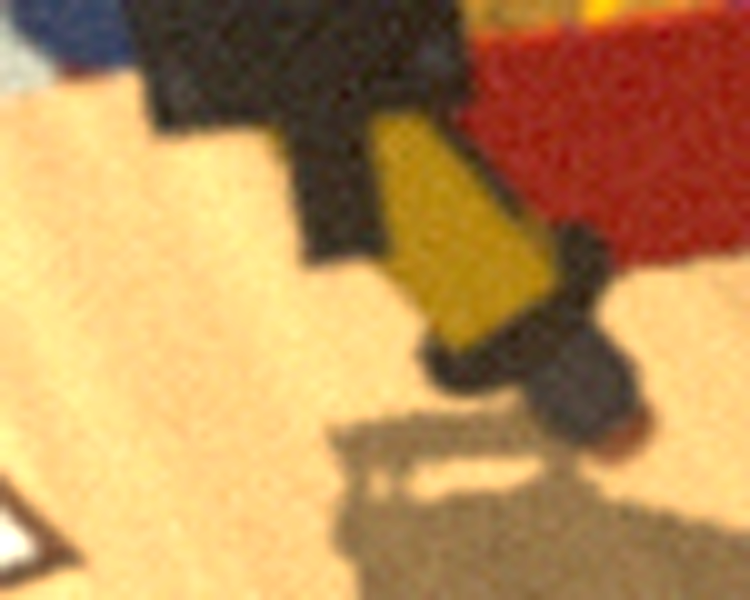

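send_rows(
  squeeze=25,
  steps=[
    {"claw": 0.02,"offset": [0,0,0.015],"turn": 0},
    {"claw": 0.02,"offset": [0,0,0.028],"turn": 0},
    {"claw": 0.02,"offset": [0,0,0.032],"turn": 0},
    {"claw": 0.02,"offset": [0.003,0,0.036],"turn": 0},
    {"claw": 0.02,"offset": [0.006,0,0.039],"turn": 0},
    {"claw": 0.02,"offset": [0.01,0,0.043],"turn": 0},
    {"claw": 0.02,"offset": [0.01,0,0.043],"turn": 0},
  ],
)

```text
time: 11.75
position: [0.462, 0.4092, 0.0684]
tool_rot: [0.336, 3.121, 0.007]
ft_force: [-0.5, -2.3, 3.9]
grip_width: 0.346
```

```bash
python3 look.py l2
```

```text
11.75 [0.46202058 0.4092082  0.06838392] [-0.97714972  0.21254372] [-0.52138512 -2.32168589  3.85247619] [-0.78152431 -0.18592127 -0.13677151]
25 tip [557. 458.] slopes axis,right,left 53.4 54.1 52.8
30 tip [586. 441.] slopes axis,right,left 48.3 49.0 47.8
35 tip [614. 422.] slopes axis,right,left 43.4 44.0 42.9
40 tip [639. 400.] slopes axis,right,left 38.6 39.1 38.1
111 98
```

View pics/l2.png

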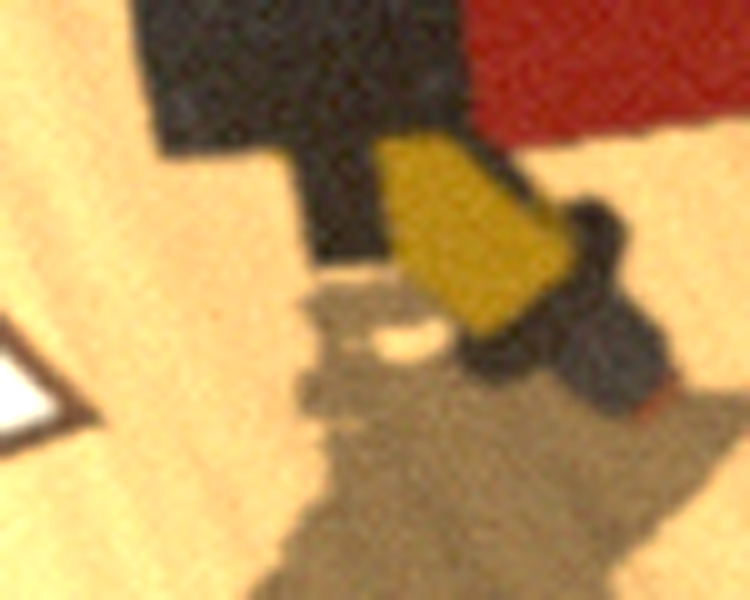

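send_rows(
  squeeze=60,
  steps=[
    {"claw": 0.02,"offset": [0,0,0],"turn": 0},
    {"claw": 0.02,"offset": [0,0,0],"turn": 0},
    {"claw": 0.02,"offset": [0.003,0,-0.01],"turn": 0},
    {"claw": 0.02,"offset": [0.003,0,-0.03],"turn": 0},
    {"claw": 0.02,"offset": [0.003,0,-0.06],"turn": 0},
    {"claw": 0.02,"offset": [0.003,0,-0.06],"turn": 0},
  ],
)

```text
time: 12.55
position: [0.4603, 0.4116, 0.1318]
tool_rot: [0.335, 3.118, 0.016]
ft_force: [1.0, -0.1, -3.6]
grip_width: 0.34
```

```bash
python3 look.py l3
```

```text
12.55 [0.46034827 0.41161101 0.13181824] [-0.97722013  0.21217239] [ 0.9769026  -0.05636777 -3.5829741 ] [0.05965067 0.03861125 0.01394052]
25 tip [561. 466.] slopes axis,right,left 54.3 55.0 53.7
30 tip [591. 448.] slopes axis,right,left 49.4 50.0 48.8
35 tip [620. 427.] slopes axis,right,left 44.5 45.1 44.0
40 tip [646. 405.] slopes axis,right,left 39.8 40.4 39.3
107 77
```

View pics/l3.png

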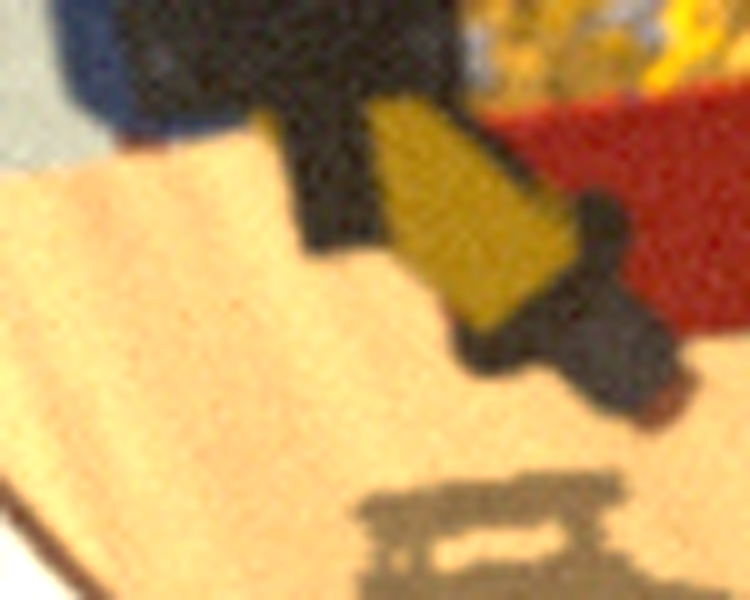

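```bash
cat > tip.py <<'E'
from h import *
def meas(u0,v0,pts,S,p,R):
    "pts: (x,y in 10x picture, offset along tool y) -> (tool x, up) from grasp point in m"
    G=p-.019*R[:,2];y=R[:,1];o=[]
    for x_,y_,d in pts:
        c,v=ray(S,(u0+x_/10-.45,v0+y_/10-.45));k=((G+d*y-c)@y)/(v@y);X=c+k*v-G;o.append([X@R[:,0],-X@R[:,2]])
    return np.array(o)
E
python3 - <<'E'
from tip import *
p,R,s=tool();S=get_image("side")
q=meas(107,77,[(675,403,0),(580,240,-.015),(485,330,-.015),(440,100,-.015),(260,115,-.015)],S,p,R)*1000
print(q.round(1));m=(q[1]+q[2])/2;print("mid53",m,"width",np.linalg.norm(q[1]-q[2]))
f=lambda a,b:np.degrees(np.arctan2(*(a-b)));print("angles",f(m,q[0]),f(q[3],q[1]),f(q[4],q[2]),"tip-53 len",np.linalg.norm(m-q[0]))
E
```

```text
[[-77.8 -81. ]
 [-58.5 -23.1]
 [-31.6 -45.5]
 [-29.1  18.5]
 [ 14.3  19.1]]
mid53 [-45.04186232 -34.30359974] width 35.01959609253934
angles 35.03868510802626 35.20699525882462 35.35813871541706 tip-53 len 57.02693585876799
```

```bash
python3 - <<'E'
from h import *
off([.5162,.2749,.1909],168);off([.4603,.4116,.25]);off([.5,.2749,.22],168)
E
```

```text
off [-0.085  -0.1193 -0.0631] turn -0.005
off [-0.0014  0.0028 -0.1217] turn 0
off [-0.0692 -0.1225 -0.0922] turn -0.005
```

send_rows(
  squeeze=60,
  steps=[
    {"claw": 0.02,"offset": [0,0,-0.05],"turn": 0},
    {"claw": 0.02,"offset": [0,0,-0.1],"turn": 0},
    {"claw": 0.02,"offset": [-0.03,-0.04,-0.1],"turn": 0},
    {"claw": 0.02,"offset": [-0.05,-0.08,-0.1],"turn": 0},
    {"claw": 0.02,"offset": [-0.069,-0.12,-0.095],"turn": 0},
    {"claw": 0.02,"offset": [-0.069,-0.12,-0.09],"turn": -0.005},
    {"claw": 0.02,"offset": [-0.08,-0.1195,-0.075],"turn": -0.005},
    {"claw": 0.02,"offset": [-0.085,-0.1195,-0.063],"turn": -0.005},
    {"claw": 0.02,"offset": [-0.085,-0.1195,-0.063],"turn": -0.005},
  ],
)

```text
time: 13.78
position: [0.5152, 0.2748, 0.1883]
tool_rot: [-0.326, -3.124, -0.003]
ft_force: [-0.0, 0.2, -3.6]
grip_width: 0.341
```

```bash
python3 look.py l4 160 70; python3 - <<'E'
from h import *
T=get_image("top")["pixels"];cv2.imwrite("pics/t8.png",cv2.convertScaleAbs(cv2.resize(T[155:215,110:185],None,fx=10,fy=10,interpolation=cv2.INTER_CUBIC),alpha=1.6))
E
```

```text
13.775 [0.51524848 0.27477598 0.18834269] [-0.97843005  0.20657455] [-0.01251442  0.23985163 -3.55745602] [ 0.04356475  0.14995317 -0.01904629]
25 tip [386. 545.] slopes axis,right,left 57.1 57.9 56.4
30 tip [420. 525.] slopes axis,right,left 52.0 52.7 51.2
35 tip [453. 502.] slopes axis,right,left 46.9 47.6 46.2
40 tip [483. 477.] slopes axis,right,left 41.9 42.5 41.2
160 70
```

View pics/l4.png

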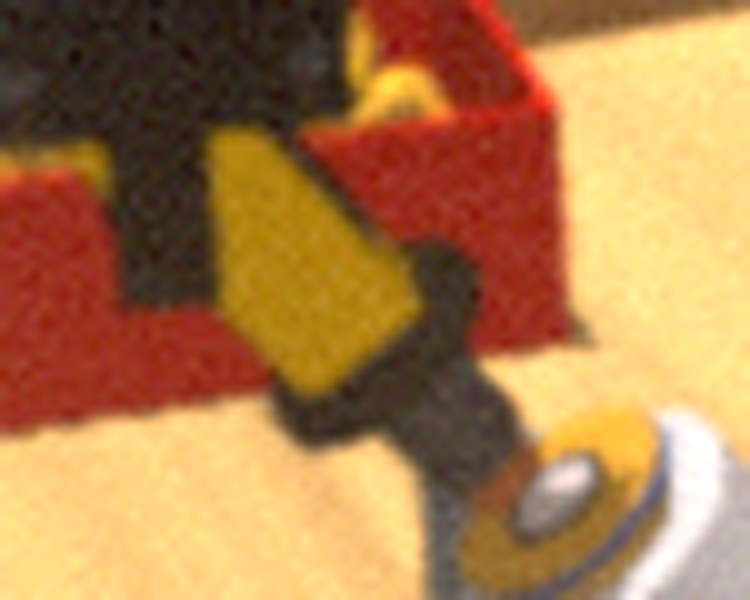

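View pics/t8.png

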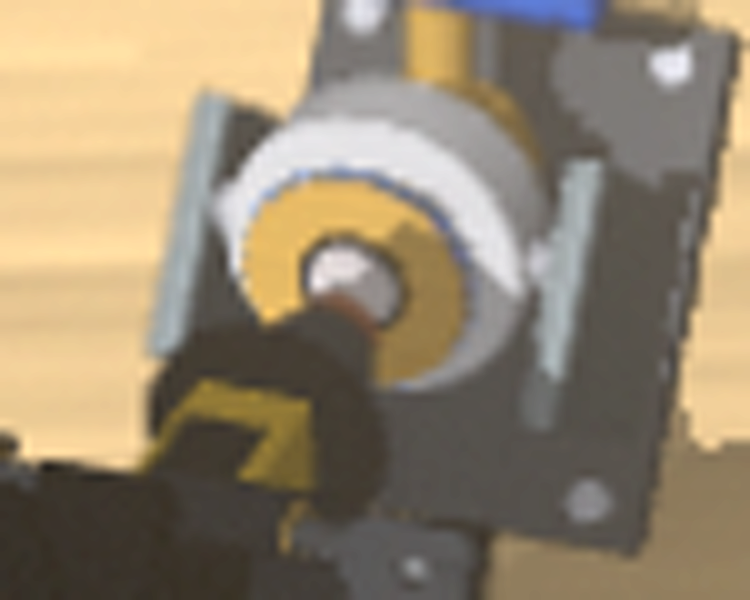

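```bash
python3 - <<'E'
from tip import *
np.set_printoptions(precision=4,suppress=True)
p,R,s=tool();S=get_image("side");T=get_image("top")
q=meas(160,70,[(422,292,-.015),(312,393,-.015),(285,140,-.015),(495,475,0)],S,p,R)
m=(q[0]+q[1])/2;e=q[0]-q[1];print(q*1e3,"width",np.linalg.norm(e)*1e3,"ang",np.degrees([np.arctan2(e[1],-e[0]),np.arctan2(*(q[2]-q[0]))]))
r=np.radians(35);tip=m-.053*np.array([np.sin(r),np.cos(r)]);print("tip rel G",tip*1e3)
G=p-.019*R[:,2];tw=G+tip[0]*R[:,0]-tip[1]*R[:,2]
sp,err=tri(S,(160+56-.45,70+49.3-.45),T,(110+35-.45,155+28-.45));print("tip world",tw,"spot",sp,err)
n=np.array([-.561,.119,.819]);n/=np.linalg.norm(n);xs=np.array([.978,-.208,0]);ys=np.cross(n,np.cross(xs,n)/np.linalg.norm(np.cross(xs,n)))
d=tw-sp;xc=xs-(xs@n)*n;xc/=np.linalg.norm(xc);yc=np.cross(n,xc)
print("gap",d@n,"x",d@xc,"y",d@yc)
print("proj tip in top x10",(proj(T,[tw])-[110,155])*10+4.5,"side",(proj(S,[tw])-[160,70])*10+4.5)
off(sp-.0*n+(p-tw),168)
E
```

```text
[[-56.0654 -27.5638]
 [-29.2461 -50.1102]
 [-28.1664  12.3807]
 [-72.338  -85.1523]] width 35.03738023247619 ang [40.053  34.9321]
tip rel G [-73.0553 -82.252 ]
tip world [0.5874 0.2605 0.1271] spot [0.6021 0.2577 0.1172] 0.00023765966524219709
gap 0.016691610879499275 x -0.006556544839152351 y -0.0003655316169041816
proj tip in top x10 [[327.475  335.8371]] side [[497.3573 463.9893]]
off [-0.0146  0.0002  0.0109] turn 0.001
```

send_rows(
  squeeze=60,
  steps=[
    {"claw": 0.02,"offset": [-0.004,0,-0.003],"turn": 0},
    {"claw": 0.02,"offset": [-0.007,0,0.001],"turn": 0},
    {"claw": 0.02,"offset": [-0.0098,0,0.0053],"turn": 0},
    {"claw": 0.02,"offset": [-0.0098,0,0.0053],"turn": 0},
  ],
)

```text
time: 14.48
position: [0.5256, 0.2729, 0.1851]
tool_rot: [0.327, 3.123, 0.007]
ft_force: [0.0, -0.5, -3.8]
grip_width: 0.34
```

```bash
python3 look.py l5 165 75; python3 - <<'E'
from h import *
T=get_image("top")["pixels"];cv2.imwrite("pics/t9.png",cv2.convertScaleAbs(cv2.resize(T[155:215,110:185],None,fx=10,fy=10,interpolation=cv2.INTER_CUBIC),alpha=1.6))
E
```

```text
14.475 [0.52563706 0.27289111 0.18510965] [-0.97832254  0.20708433] [ 0.03515051 -0.50940808 -3.76867637] [0.05306407 0.15662593 0.03471737]
25 tip [380. 501.] slopes axis,right,left 57.5 58.2 56.7
30 tip [414. 481.] slopes axis,right,left 52.3 53.0 51.5
35 tip [446. 459.] slopes axis,right,left 47.1 47.8 46.4
40 tip [477. 434.] slopes axis,right,left 42.1 42.7 41.4
165 75
```

View pics/l5.png

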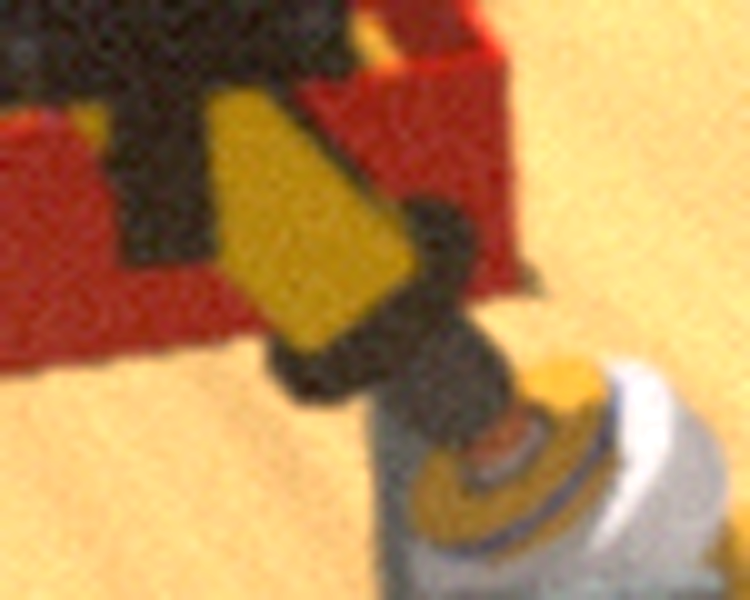

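View pics/t9.png

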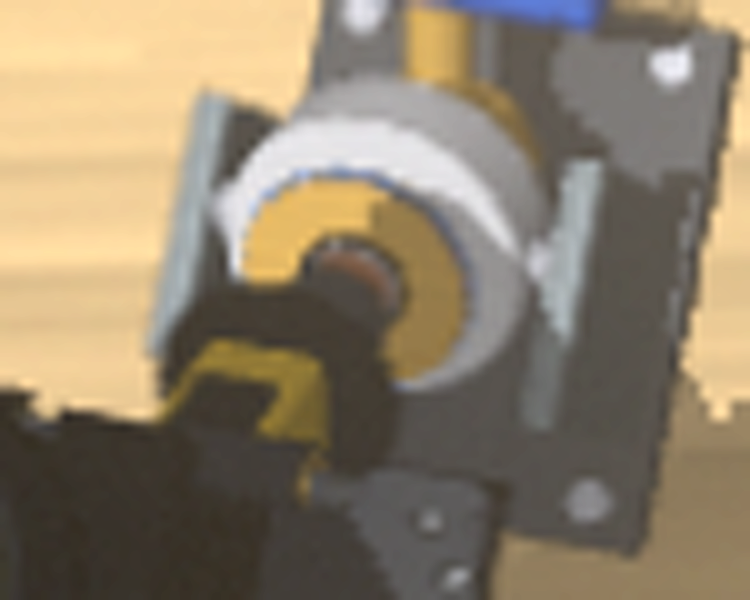

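send_rows(
  squeeze=60,
  steps=[
    {"claw": 0.02,"offset": [-0.001,0,0.0016],"turn": 0},
    {"claw": 0.02,"offset": [-0.0017,0,0.0025],"turn": 0},
    {"claw": 0.02,"offset": [-0.0023,0,0.0033],"turn": 0},
    {"claw": 0.02,"offset": [-0.0029,0,0.0041],"turn": 0},
    {"claw": 0.02,"offset": [-0.0029,0,0.0041],"turn": 0},
  ],
)

```text
time: 15.2
position: [0.5283, 0.2728, 0.1819]
tool_rot: [0.326, 3.123, 0.008]
ft_force: [-1.9, 0.1, 0.3]
grip_width: 0.339
```

```bash
python3 -c "
from h import *
p,R,s=tool();print(s['time'],p,R[:,0],s['ft_force'],s['torque'])"
```

```text
15.2 [0.5282962  0.27276586 0.18191836] [-0.97840964  0.20667195 -0.00113495] [-1.88836032  0.07267446  0.25001662] [-0.14108568  0.50308568 -0.03567279]
```

send_rows(
  squeeze=60,
  steps=[
    {"claw": 0.02,"offset": [-0.0006,0,0.0008],"turn": 0},
    {"claw": 0.02,"offset": [-0.0012,0,0.0016],"turn": 0},
    {"claw": 0.02,"offset": [-0.0017,0,0.0025],"turn": 0},
    {"claw": 0.02,"offset": [-0.0017,0,0.0025],"turn": 0},
  ],
)

```text
time: 15.7
position: [0.53, 0.2724, 0.1796]
tool_rot: [0.326, 3.123, 0.008]
ft_force: [-3.4, -2.0, 2.5]
grip_width: 0.342
```

```bash
python3 look.py l6 165 75; python3 - <<'E'
from h import *
T=get_image("top")["pixels"];cv2.imwrite("pics/t10.png",cv2.convertScaleAbs(cv2.resize(T[155:215,110:185],None,fx=10,fy=10,interpolation=cv2.INTER_CUBIC),alpha=1.6))
E
```

```text
15.7 [0.52995344 0.27244288 0.17958628] [-0.97840469  0.20669568] [-3.4423933  -2.0395565   2.45893367] [-0.23491076  0.73852053 -0.10285246]
25 tip [399. 518.] slopes axis,right,left 57.5 58.3 56.8
30 tip [433. 498.] slopes axis,right,left 52.3 53.0 51.6
35 tip [465. 476.] slopes axis,right,left 47.2 47.9 46.5
40 tip [495. 451.] slopes axis,right,left 42.1 42.7 41.4
165 75
```

View pics/l6.png

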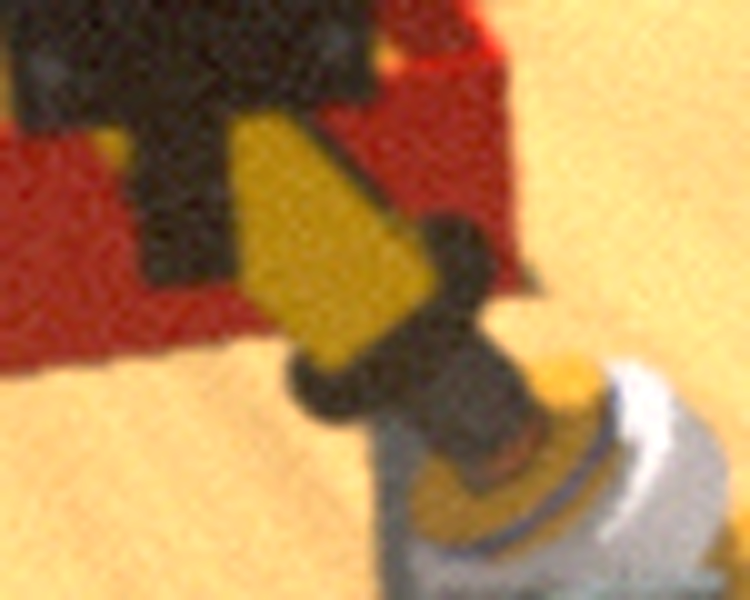

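View pics/t10.png

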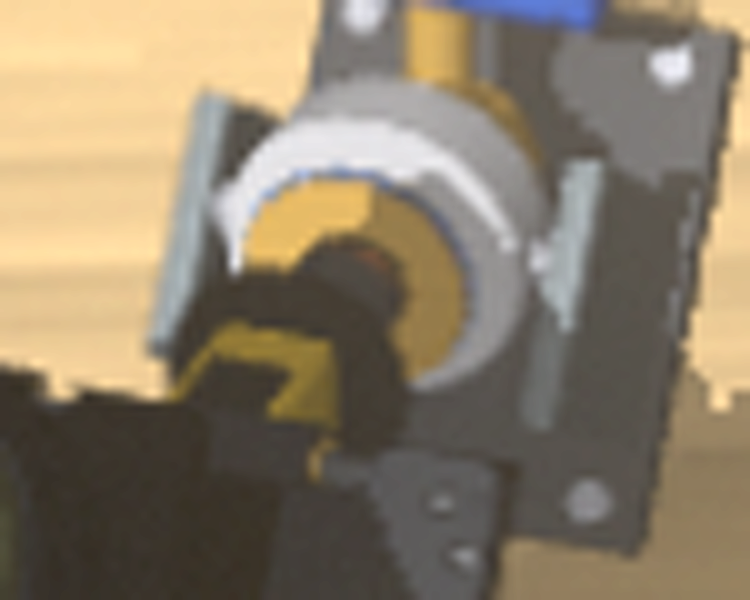

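send_rows(
  squeeze=60,
  steps=[
    {"claw": 0.02,"offset": [-0.0004,0,0.0006],"turn": 0},
    {"claw": 0.02,"offset": [-0.0004,0,0.0006],"turn": 0},
    {"claw": 0.02,"offset": [-0.0004,0,0.0006],"turn": 0},
    {"claw": 0.02,"offset": [-0.0004,0,0.0006],"turn": 0},
    {"claw": 0.02,"offset": [-0.0004,0,0.0006],"turn": 0},
    {"claw": 0.02,"offset": [-0.0004,0,0.0006],"turn": 0},
    {"claw": 0.02,"offset": [-0.0004,0,0.0006],"turn": 0},
    {"claw": 0.02,"offset": [-0.0004,0,0.0006],"turn": 0},
    {"claw": 0.02,"offset": [-0.0004,0,0.0006],"turn": 0},
    {"claw": 0.02,"offset": [-0.0004,0,0.0006],"turn": 0},
    {"claw": 0.02,"offset": [-0.0004,0,0.0006],"turn": 0},
    {"claw": 0.02,"offset": [-0.0004,0,0.0006],"turn": 0},
  ],
)

```text
time: 17.3
position: [0.5303, 0.2724, 0.179]
tool_rot: [0.326, 3.123, 0.008]
ft_force: [-4.2, -0.4, 3.1]
grip_width: 0.34
```

send_rows(
  squeeze=60,
  steps=[
    {"claw": 0.02,"offset": [0,0,0],"turn": 0},
    {"claw": 0.02,"offset": [0,0,0],"turn": 0},
    {"claw": 0.02,"offset": [0,0,0],"turn": 0},
    {"claw": 0.02,"offset": [0,0,0],"turn": 0},
    {"claw": 0.02,"offset": [0,0,0],"turn": 0},
    {"claw": 0.02,"offset": [0,0,0],"turn": 0},
  ],
)

```text
time: 18.05
position: [0.5303, 0.2724, 0.179]
tool_rot: [0.326, 3.123, 0.008]
ft_force: [-4.1, -1.0, 3.9]
grip_width: 0.337
```

```bash
python3 look.py l7 165 75
```

```text
18.05 [0.53033398 0.27236885 0.17898168] [-0.9784138   0.20665231] [-4.14187509 -0.96796437  3.88193824] [-0.31077817  0.75760379 -0.0745599 ]
25 tip [401. 520.] slopes axis,right,left 57.5 58.3 56.8
30 tip [435. 500.] slopes axis,right,left 52.3 53.0 51.6
35 tip [467. 478.] slopes axis,right,left 47.2 47.9 46.5
40 tip [497. 453.] slopes axis,right,left 42.1 42.7 41.4
165 75
```

View pics/l7.png

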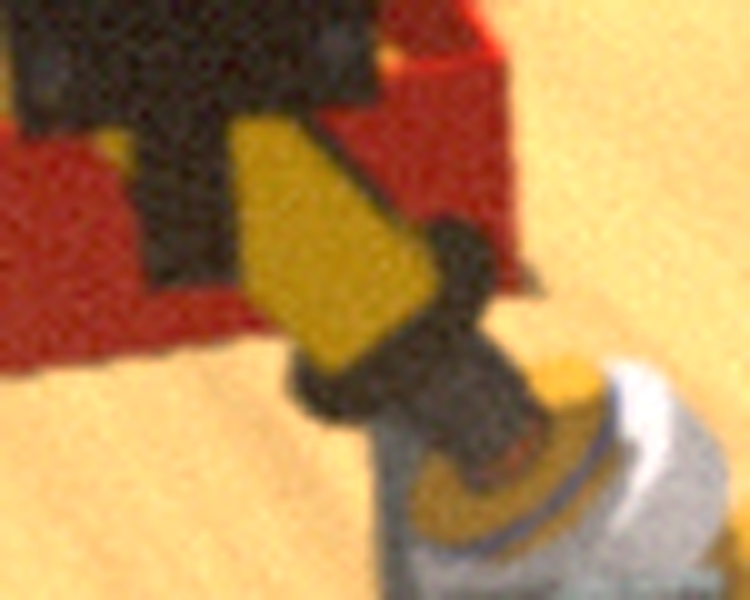

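```bash
python3 - <<'E'
from tip import *
np.set_printoptions(precision=4,suppress=True)
p,R,s=tool();S=get_image("side");T=get_image("top")
q=meas(165,75,[(438,278,-.015),(334,372,-.015),(300,120,-.015)],S,p,R)
m=(q[0]+q[1])/2;e=q[0]-q[1];print("width",np.linalg.norm(e)*1e3,"ang",np.degrees([np.arctan2(e[1],-e[0]),np.arctan2(*(q[2]-q[0]))]))
sp=np.array([.6021,.2577,.1172]);n=np.array([-.561,.119,.819]);n/=np.linalg.norm(n);xc=np.array([.8,-.17,.573]);xc/=np.linalg.norm(xc);yc=np.cross(n,xc)
for th in(33,35,37):
    r=np.radians(th);tip=m-.0475*np.array([np.sin(r),np.cos(r)])
    tw=p-.019*R[:,2]+tip[0]*R[:,0]-tip[1]*R[:,2];d=tw-sp
    print(th,"tip",tw,"gap",d@n,"x",d@xc,"y",d@yc)
E
```

```text
width 33.147337874077266 ang [39.8681 34.2963]
33 tip [0.598  0.2584 0.1206] gap 0.005159621363895339 x -0.0014790256306643967 y -0.00015140960229445498
35 tip [0.5993 0.2581 0.1215] gap 0.0051324648335065726 x 0.00017872030954147605 y -0.0001546713424934997
37 tip [0.6006 0.2578 0.1225] gap 0.005163178996024345 x 0.001836418460511929 y -0.00015821900586339305
```

send_rows(
  squeeze=60,
  steps=[
    {"claw": 0.02,"offset": [0.006,0,-0.008],"turn": 0},
    {"claw": 0.02,"offset": [0.012,0,-0.017],"turn": 0},
    {"claw": 0.02,"offset": [0.023,0,-0.033],"turn": 0},
    {"claw": 0.02,"offset": [0.03,0,-0.07],"turn": 0},
    {"claw": 0.02,"offset": [0.03,0,-0.11],"turn": 0},
    {"claw": 0.02,"offset": [0.03,0,-0.155],"turn": 0},
    {"claw": 0.02,"offset": [0.03,0,-0.155],"turn": 0},
  ],
)

```text
time: 19.08
position: [0.5019, 0.2788, 0.3394]
tool_rot: [0.325, 3.116, 0.018]
ft_force: [-0.0, 0.5, -3.5]
grip_width: 0.345
```

```bash
python3 - <<'E'
from h import *
off([.4022,-.3077,.332],168)
E
python3 look.py l8
```

```text
off [-2.350e-02 -5.945e-01  4.000e-04] turn 0.002
19.075 [0.50189046 0.2788267  0.33944693] [-0.97843398  0.20642   ] [-0.01903659  0.46065861 -3.49506735] [0.03714839 0.10279396 0.02934423]
25 tip [596. 535.] slopes axis,right,left 59.2 60.0 58.5
30 tip [633. 512.] slopes axis,right,left 54.5 55.2 53.8
35 tip [669. 486.] slopes axis,right,left 49.8 50.5 49.0
40 tip [702. 457.] slopes axis,right,left 45.1 45.7 44.3
128 11
```

View pics/l8.png

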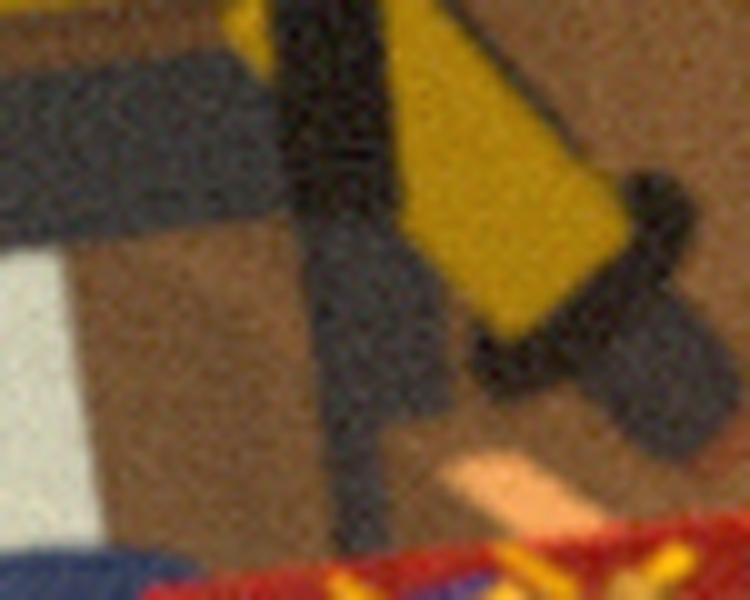

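send_rows(
  squeeze=60,
  steps=[
    {"claw": 0.02,"offset": [0,-0.05,0],"turn": 0},
    {"claw": 0.02,"offset": [-0.002,-0.1,0],"turn": 0},
    {"claw": 0.02,"offset": [-0.006,-0.15,0],"turn": 0},
    {"claw": 0.02,"offset": [-0.008,-0.2,0],"turn": 0},
    {"claw": 0.02,"offset": [-0.01,-0.25,0],"turn": 0},
    {"claw": 0.02,"offset": [-0.012,-0.3,0],"turn": 0},
    {"claw": 0.02,"offset": [-0.014,-0.35,0],"turn": 0},
    {"claw": 0.02,"offset": [-0.016,-0.4,0],"turn": 0},
    {"claw": 0.02,"offset": [-0.018,-0.45,0],"turn": 0},
    {"claw": 0.02,"offset": [-0.02,-0.5,0],"turn": 0},
    {"claw": 0.02,"offset": [-0.022,-0.55,0],"turn": 0},
    {"claw": 0.02,"offset": [-0.0235,-0.594,0],"turn": 0},
  ],
)

```text
time: 20.62
position: [0.3999, -0.309, 0.3301]
tool_rot: [0.326, 3.121, 0.015]
ft_force: [1.2, -0.4, -2.6]
grip_width: 0.34
```

```bash
python3 - <<'E'
from h import *
p,R,s=tool();print(s["time"],p,R[:,0],s["joint_positions"])
off([.4022,-.3077,.161],168)
# tip seen earlier (l8) relative to G
from tip import meas
S=get_image("side");p0=np.array([.50189,.27883,.33945]);from_rv=Ro.from_rotvec([.325,3.116,.018]).as_matrix()
q=meas(128,11,[(630,232,-.015),(512,335,-.015),(440,0,-.015)],S,p0,from_rv)
m=(q[0]+q[1])/2;e=q[0]-q[1];a=np.degrees([np.arctan2(e[1],-e[0]),np.arctan2(*(q[2]-q[0]))]);r=np.radians(a.mean());print(np.linalg.norm(e),a,(m-.053*np.array([np.sin(r),np.cos(r)]))*1e3)
E
```

```text
20.625 [ 0.39987583 -0.30895054  0.33005032] [-0.97835801  0.20690124 -0.00273476] [-0.309026   -0.07069737  0.88535192  1.64844251  0.04468693  1.53890951
  1.93603035]
off [-1.600e-03  1.000e-04  1.691e-01] turn 0.001
0.032355727474896484 [36.48128025 34.6846709 ] [-74.15612741 -82.03439575]
```

send_rows(
  squeeze=60,
  steps=[
    {"claw": 0.02,"offset": [-0.0016,0,0.05],"turn": 0},
    {"claw": 0.02,"offset": [-0.0016,0,0.1],"turn": 0},
    {"claw": 0.02,"offset": [-0.0016,0,0.15],"turn": 0},
    {"claw": 0.02,"offset": [-0.0016,0,0.185],"turn": 0},
    {"claw": 0.02,"offset": [-0.0016,0,0.195],"turn": 0},
    {"claw": 0.02,"offset": [-0.0016,0,0.195],"turn": 0},
  ],
)

```text
time: 21.42
position: [0.3992, -0.315, 0.1351]
tool_rot: [0.339, 3.121, 0.006]
ft_force: [0.1, 0.5, -2.5]
grip_width: 0.339
```

```bash
python3 - <<'E'
from h import *
p,R,s=tool();print(s["time"],p)
off([.4022,-.3077,.113],168)
c=lambda im,x,y,w,h,k:cv2.convertScaleAbs(cv2.resize(im[y:y+h,x:x+w],None,fx=k,fy=k,interpolation=cv2.INTER_CUBIC),alpha=1.6)
T=get_image("top");S=get_image("side")
cv2.imwrite("pics/a1.png",np.hstack([c(T["pixels"],340,200,66,80,6),c(S["pixels"],220,304,66,80,6)]))
G=p-.019*R[:,2];tip=G-.074*R[:,0]+.082*R[:,2]
print(tip,(proj(T,[tip,[.467,-.3215,.062]])-[340,200])*6)
E
```

```text
21.425 [ 0.39918507 -0.31497964  0.13513662]
off [-0.0013  0.0077  0.0222] turn -0.007
[ 0.47163435 -0.33064238  0.07228139] [[214.72511981 163.19821036]
 [187.57018531 173.87144426]]
```

View pics/a1.png

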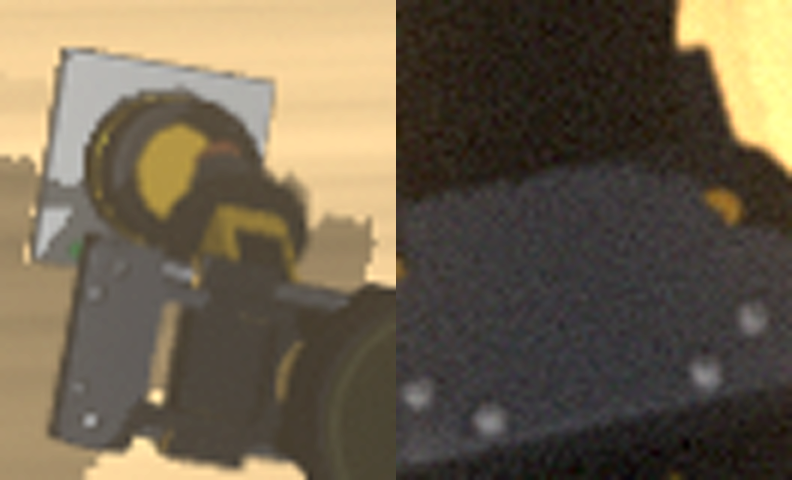

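send_rows(
  squeeze=60,
  steps=[
    {"claw": 0.02,"offset": [-0.003,0.0105,0],"turn": 0},
    {"claw": 0.02,"offset": [-0.003,0.0105,0],"turn": 0},
    {"claw": 0.02,"offset": [-0.003,0.0105,0.008],"turn": 0},
    {"claw": 0.02,"offset": [-0.003,0.0105,0.016],"turn": 0},
    {"claw": 0.02,"offset": [-0.003,0.0105,0.022],"turn": 0},
    {"claw": 0.02,"offset": [-0.003,0.0105,0.022],"turn": 0},
  ],
)

```text
time: 22.28
position: [0.405, -0.3061, 0.1139]
tool_rot: [0.339, 3.119, 0.005]
ft_force: [0.2, 0.2, -2.2]
grip_width: 0.34
```

```bash
cat > d.py <<'E'
import sys;from h import *
p,R,s=tool();print(s["time"],p,s["ft_force"],s["torque"],s["grip_width"]*87)
x=R[:,0];d=p-[.467,-.3215,0];print("X",d@x*1e3,"Y",d@R[:,1]*1e3)
c=lambda im,x,y,w,h,k:cv2.convertScaleAbs(cv2.resize(im[y:y+h,x:x+w],None,fx=k,fy=k,interpolation=cv2.INTER_CUBIC),alpha=1.6)
T=get_image("top");W=get_image("wrist")
cv2.imwrite(f"pics/{sys.argv[1]}.png",np.hstack([c(T["pixels"],340,200,66,80,6),c(W["pixels"],156,180,200,204,480/204)[:480]]))
E
python3 d.py a2
```

```text
22.275 [ 0.40502614 -0.30606185  0.11390509] [ 0.16687901  0.19008172 -2.22853267] [0.04208472 0.09924393 0.01569904] 29.55782119391769
X 63.43735602190851 Y 2.149233350054761
```

View pics/a2.png

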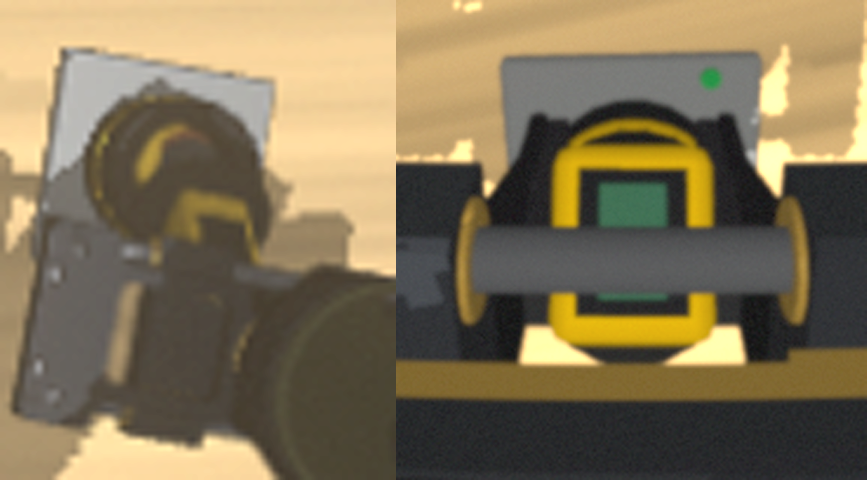

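send_rows(
  squeeze=25,
  steps=[
    {"claw": 0.02,"offset": [-0.004,0,-0.001],"turn": 0},
    {"claw": 0.02,"offset": [-0.01,-0.001,-0.004],"turn": 0},
    {"claw": 0.02,"offset": [-0.016,-0.002,-0.006],"turn": 0},
    {"claw": 0.02,"offset": [-0.024,-0.002,-0.008],"turn": 0},
    {"claw": 0.02,"offset": [-0.032,-0.002,-0.0097],"turn": 0},
    {"claw": 0.02,"offset": [-0.041,-0.002,-0.01],"turn": 0},
    {"claw": 0.02,"offset": [-0.05,-0.002,-0.0104],"turn": 0},
    {"claw": 0.02,"offset": [-0.05,-0.002,-0.0104],"turn": 0},
  ],
)

```text
time: 23.38
position: [0.4534, -0.3183, 0.1248]
tool_rot: [0.338, 3.121, 0.006]
ft_force: [-3.0, 3.0, -1.7]
grip_width: 0.34
```

```bash
python3 d.py a3
```

```text
23.375 [ 0.45339507 -0.31833657  0.12481731] [-2.99547991  3.02025411 -1.71071251] [0.75071478 1.00297278 0.08445959] 29.565751024379814
X 13.702367319080802 Y 0.6970972620968201
```

View pics/a3.png

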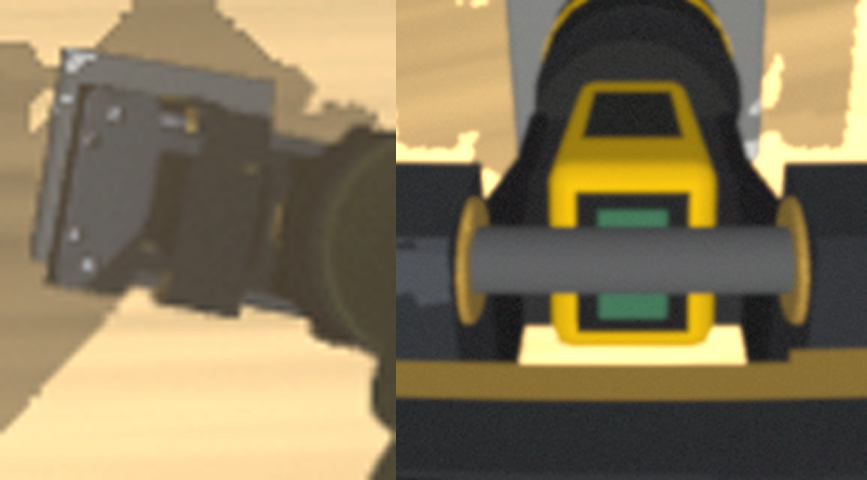

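send_rows(
  squeeze=25,
  steps=[
    {"claw": 0.02,"offset": [-0.005,0,0],"turn": 0},
    {"claw": 0.02,"offset": [-0.01,0,0],"turn": 0},
    {"claw": 0.02,"offset": [-0.015,0,0.001],"turn": 0},
    {"claw": 0.02,"offset": [-0.018,0,0.001],"turn": 0},
    {"claw": 0.02,"offset": [-0.018,0,0.001],"turn": 0},
  ],
)

```text
time: 24.1
position: [0.4701, -0.3221, 0.1238]
tool_rot: [0.339, 3.121, 0.007]
ft_force: [-4.0, 1.8, -0.3]
grip_width: 0.344
```

```bash
python3 d.py a4
```

```text
24.1 [ 0.47006046 -0.32208593  0.12376237] [-3.98534027  1.80314771 -0.34543299] [0.61354285 1.327459   0.0583161 ] 29.88559046643532
X -3.298281486621572 Y 0.6681188443007884
```

View pics/a4.png

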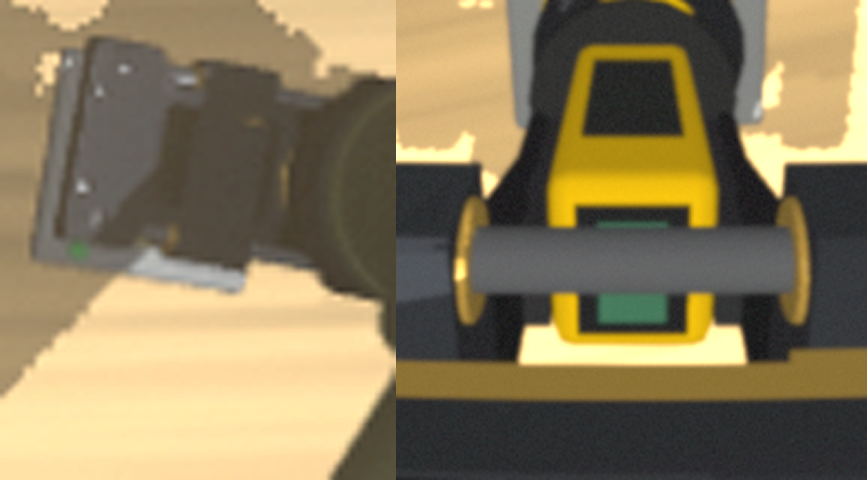

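send_rows(
  squeeze=25,
  steps=[
    {"claw": 0.02,"offset": [0.004,0,0],"turn": 0},
    {"claw": 0.02,"offset": [0.007,0,0],"turn": 0},
    {"claw": 0.02,"offset": [0.007,0,0.006],"turn": 0},
    {"claw": 0.02,"offset": [0.007,0,0.012],"turn": 0},
    {"claw": 0.02,"offset": [0.007,0,0.014],"turn": 0},
    {"claw": 0.02,"offset": [0.007,0,0.014],"turn": 0},
  ],
)

```text
time: 24.95
position: [0.4632, -0.3205, 0.1095]
tool_rot: [0.34, 3.121, 0.007]
ft_force: [0.4, -0.7, -3.3]
grip_width: 0.341
```

```bash
python3 d.py a5
```

```text
24.95 [ 0.46317379 -0.32054157  0.10945561] [ 0.4053498  -0.72372634 -3.33974463] [ 0.02125641  0.03174673 -0.04204279] 29.68179227580008
X 3.800018609996073 Y 0.6166526812885452
```

View pics/a5.png

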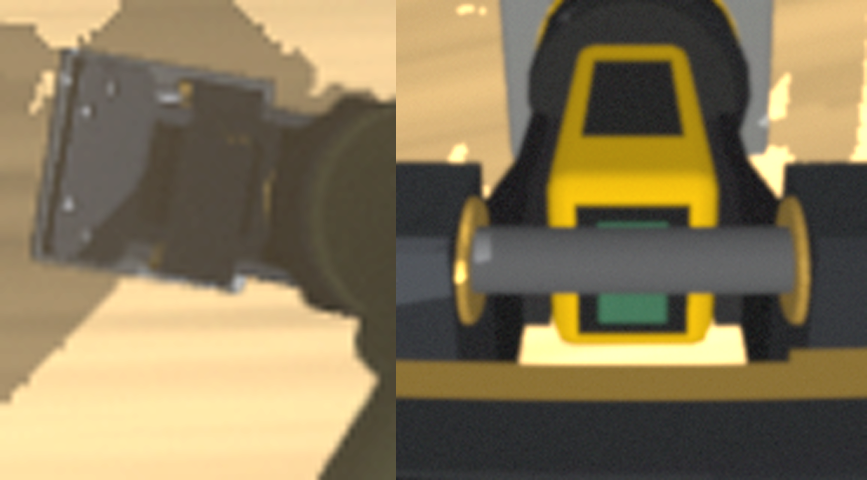

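send_rows(
  squeeze=25,
  steps=[
    {"claw": 0.02,"offset": [0,0,0.002],"turn": 0},
    {"claw": 0.02,"offset": [0,0,0.004],"turn": 0},
    {"claw": 0.02,"offset": [0,0,0.004],"turn": 0},
  ],
)

```text
time: 25.42
position: [0.4642, -0.3211, 0.1074]
tool_rot: [0.339, 3.119, 0.007]
ft_force: [-1.9, 1.0, 7.4]
grip_width: 0.342
```

send_rows(
  steps=[
    {"claw": 0.05,"offset": [0,0,0],"turn": 0},
    {"claw": 0.087,"offset": [0,0,-0.001],"turn": 0},
    {"claw": 0.087,"offset": [0,0,-0.001],"turn": 0},
    {"claw": 0.087,"offset": [0,0,-0.001],"turn": 0},
    {"claw": 0.087,"offset": [0,0,-0.001],"turn": 0},
    {"claw": 0.087,"offset": [0,0,-0.001],"turn": 0},
    {"claw": 0.087,"offset": [0,0,-0.001],"turn": 0},
    {"claw": 0.087,"offset": [0,0,-0.001],"turn": 0},
    {"claw": 0.087,"offset": [0,0,-0.001],"turn": 0},
  ],
)

```text
time: 26.55
position: [0.4642, -0.3211, 0.1084]
tool_rot: [0.339, 3.119, 0.007]
ft_force: [0.2, 0.1, -0.3]
grip_width: 0.997
```

```bash
python3 d.py a6
```

```text
26.55 [ 0.46416708 -0.32106151  0.1084089 ] [ 0.15421132  0.06515221 -0.3028348 ] [-0.02058777 -0.05134016  0.00747489] 86.7214264335675
X 2.4686725882785834 Y 0.34955235623072034
```

View pics/a6.png

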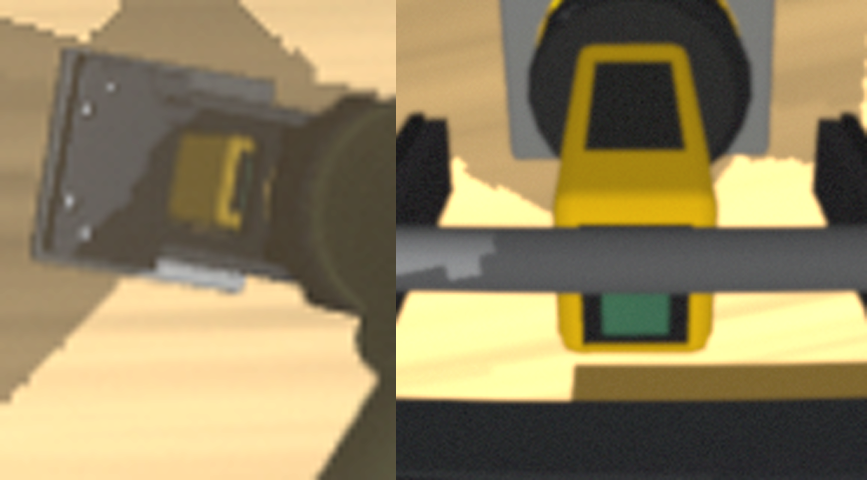

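Released, standing. Lift straight up and check.

send_rows(
  steps=[
    {"claw": 0.087,"offset": [0,0,-0.02],"turn": 0},
    {"claw": 0.087,"offset": [0,0,-0.06],"turn": 0},
    {"claw": 0.087,"offset": [0,0,-0.11],"turn": 0},
    {"claw": 0.087,"offset": [0,0,-0.16],"turn": 0},
    {"claw": 0.087,"offset": [0.04,0,-0.2],"turn": 0},
    {"claw": 0.087,"offset": [0.08,0.04,-0.2],"turn": 0},
    {"claw": 0.087,"offset": [0.08,0.08,-0.2],"turn": 0},
    {"claw": 0.087,"offset": [0.08,0.08,-0.2],"turn": 0},
  ],
)

```text
time: 27.65
position: [0.4031, -0.2238, 0.3101]
tool_rot: [0.33, 3.116, 0.011]
ft_force: [1.0, -0.3, -0.5]
grip_width: 0.998
```

```bash
python3 - <<'E'
from h import *
p,R,s=tool();print(s["time"],p,s["ft_force"],s["qd"])
c=lambda im,x,y,w,h,k:cv2.convertScaleAbs(cv2.resize(im[y:y+h,x:x+w],None,fx=k,fy=k,interpolation=cv2.INTER_CUBIC),alpha=1.3)
T=get_image("top");S=get_image("side")
cv2.imwrite("pics/e1.png",np.hstack([c(S["pixels"],235,300,80,80,5),c(T["pixels"],335,190,80,80,5)]))
cv2.imwrite("pics/e2.png",T["pixels"])
E
```

```text
27.65 [ 0.40305109 -0.22377751  0.31011116] [ 0.97804319 -0.3426333  -0.48433013] [ 0.02545433  0.04287947  0.06844271 -0.02189628  0.03302433 -0.00726844
  0.03280422]
```

View pics/e1.png

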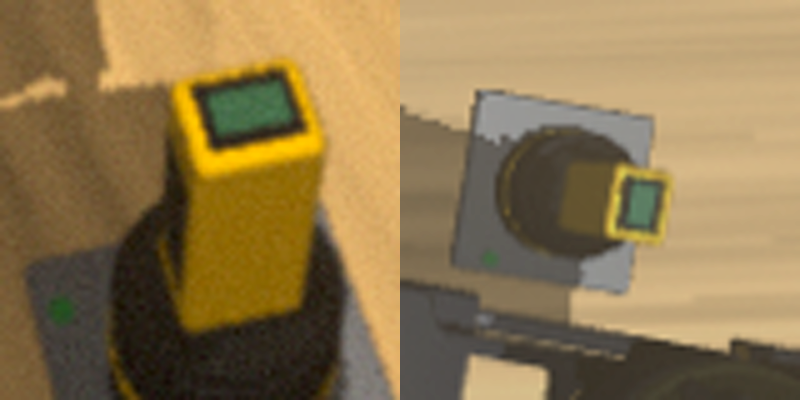

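View pics/e2.png

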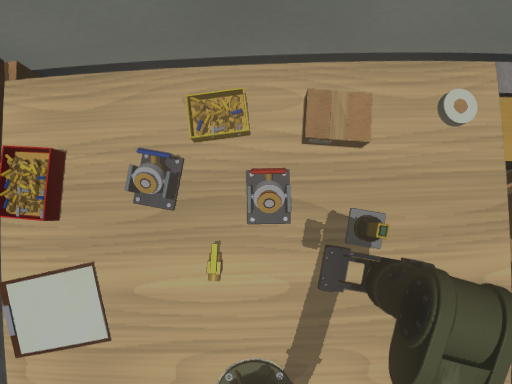

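send_rows(
  steps=[
    {"claw": 0.087,"offset": [0,0,0],"turn": 0},
    {"claw": 0.087,"offset": [0,0,0],"turn": 0},
    {"claw": 0.087,"offset": [0,0,0],"turn": 0},
    {"claw": 0.087,"offset": [0,0,0],"turn": 0},
  ],
)

```text
time: 28.25
position: [0.4022, -0.2275, 0.3094]
tool_rot: [0.34, 3.118, 0.006]
ft_force: [-0.0, -0.5, -0.5]
grip_width: 0.993
```

```bash
python3 -c "
from bench import *
print(get_state()['time'],close_job())"
```

```text
the job is handed in; nothing more can be done
28.25 None
```

The tester was pressed on the blue valve's white spot, held there, and is standing in its dock again. The job was handed in at 28.3 s; `close_job()` gives no verdict.

**Tilting:** The arm interface cannot tilt the tool, so I pivoted the tester in the jaws. The dock rim gave only about 28–30°, so I pressed it against the table to bring it to about 35°.

**Pressing:**
- By the side camera the tester was square to within about 1–2°, and the nose was within about 2 mm of the spot centre.
- The force was about 7–8.5 N, which on the given spring data puts the nose about 5–6 mm in. I did not measure that travel directly.
- It was held still for 2.25 s at that force.

**Docking:** I turned it upright against the inside of the socket, lowered it until the collar touched the rim (about 10 N), and opened the jaws. In the last pictures it stands upright, collar down, about 2–3 mm from where it first stood, with the gripper clear. The bin, carton, loose valve and red stand look unmoved.

**Checks that disagreed:**
- During the first tilt and table press, the handle slid about 15–17 mm across the pads. I corrected for this from the camera.
- The tester angle read from the handle's lower corners came out about 5° larger than from its long edges (40° against 34–35°). I relied on the edges.

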